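# Change over a fixed-angle centrifuge and leave it balanced

### The arm

A 6-joint arm with a two-finger parallel gripper is mounted at the origin on a cart in front of the work surface, level with it; the furniture and walls round the work are solid. World frame = base frame: x ahead of the robot, y to its left, z up, the work surface at z = 0. Lengths are in mm, angles in rad, forces in N, time in s.
With the tool pointing down it reaches from about 225 to 725 mm from the base axis. Payload 3.1 kg.
Tool frame: the origin (TCP) lies at the very end of the fingers, on their centre line; the grasp point (between the pads) lies tcp_to_grasp behind it (tcp_to_grasp is the distance from the TCP to the grasp point, in mm); z points along the fingers, y is the line along which they close (so a half turn about z gives the same grasp; the last joint's range is limited). The gripper opens to 85 mm and grips with 20 to 120 N. Pads are 22 mm wide; open, the fingers measure 114 mm over their backs; the gripper's body (76 mm by 85 mm) begins 54 mm behind the grasp point. The pads swing forward as they close: fully open they stand 13 mm farther back than shut.
Start: joints at [-1.305, 0.048, 0.099, 1.622, 0, 1.443], TCP at [201.427, -484.814, 231.312] pointing down, gripper open.
Joint ranges: [-2.91, 2.91], [-0.99, 1.94], [-1.21, 1.42], [-2.12, 2.29], [-1.49, 1.47], [-3.14, 3.14]. Speed limits (rad/s): [2.79, 2.79, 3.14, 3.14, 3.14, 3.14].

### API

Orientations are given as a unit quaternion [x, y, z, w].
In Python, from workcell import get_obs, read_camera, calibration, job_done, outline_of, tcp_to_grasp gives the robot as it stands.
- The arm moves only by the tool step_arm, never from a script. Its argument "motion" is a list of rows, each an object of numbers: "dx", "dy", "dz": the shift along the tool's x, y, z scaled (see below); "wx", "wy", "wz": the turn, a rotation vector about the tool's x, y, z scaled (see below); "gripper": the opening, from 0 (shut) to 1 (fully open). A call has exactly 5 rows; each row is the pose to reach, as a shift and turn from the pose commanded when the call began, along the tool's axes at that moment, turning the shorter way round; what a row does not reach only later rows make up. The controller multiplies each number of a shift by 250 mm and each number of a turn by 180 degrees. A row lasts 1/8 s, in which the tool goes at most 62.5 mm and 10.7 degrees, less where a joint would pass 70% of its speed; a pose out of reach is approached as far as the arm can. A call with a number of a shift or a turn outside -1 to 1 is refused whole. A call with a gripper value outside its range is refused whole. The fingers move at their own pace and stop on an object; "grip_force" is the grip in N (left out, the last holds). Time passes only in rows, so rows that repeat a pose let the fingers close, or fill a call up. It gives the time, the measured TCP pose, the force, the opening and the grip force at its end, in the units of the state.
- get_obs(): the state, without advancing time (a new reading comes with each control period).
- read_camera(name): name is "scene" or "top" or "wrist"; returns the picture (400x640x3 uint8, red, green, blue); there is no depth.
- calibration(name): a dict with "K" (3x3 intrinsics, pixels), "R" (3x3) and "t" (3): a world point X has camera coordinates R X + t; the wrist camera has in their place "hand_eye" (4x4, takes a point from camera to tool coordinates, whose origin is the TCP and whose axes are the flange's). Camera axes: x right, y down, z forward; pixel columns grow to the right and rows downward; lengths in mm; the calibration is good to about 2 mm. A picture is of the moment at which its call begins: read the wrist's pose just before it. calibration takes no time and is no camera call.
- job_done(): hands the job in; it is judged then, once.
Trained networks look in the newest picture that a camera, given by its name, has taken for a name from the list of things; names that differ only in an ending like _2 or _b are one class to them, and where a whole thing is asked for, a point or a joint stands for the part that bears it (a point fixed in the world has none). Each returns a list of dicts, best first, with "conf" (0 to 1); they miss things now and then, are a little off and sometimes report something else, mostly with a low value. They report only what shows in the picture. A call takes as long as a camera call.
- outline_of(name, camera): "pixels" (400x640 bool, what is visible of it) and "extent" ([left, top, right, bottom] in pixels, round what is visible of it).
The state is a dict: "time": time; "joint_positions": joint angles; "joint_velocities": joint speeds; "joint_torque": joint torques, N m; "ee_pos": TCP position; "orientation": TCP orientation; "force": force on the tool from outside, world axes, zero at the start; "wrist_torque": the same for the moment, N m; "gripper_width": finger opening in mm; "finger_force": force on a finger pad.
Only numpy, scipy, OpenCV 4.12 (cv2) and the standard library are available. Lean on these libraries where they do the work, as an engineer would, in place of code of your own. Each camera call takes 0.05 s, during which the arm holds its last target. There are 200 camera calls.

### The job

The run is over: push the centrifuge's half-open lid right back, take the spun red-capped tube out of the tilted rotor and stand it upright in any free hole in the near half of the crowded tube rack. Then take the fresh red-capped tube from the low rack that it shares with two black markers, push it fully home in the rotor place opposite the blue-capped balance tube so that the rotor is balanced again, and close the lid fully and gently. Leave the balance tube in its place and the other tubes and the markers standing, and never lay a sample tube flat.

Things in the scene. Friction and masses are not known exactly. Their poses are not given: they have to be found in the camera images.
- spun_tube: spun sample tube with an orange-red cap, 98 mm long, body 12.4 mm diameter, cap 16.4 mm diameter over the top 18 mm; origin at the centre of its bottom end, z along the tube towards the cap. It starts in the rotor, leaning 25 degrees
- fresh_tube: fresh sample tube of the same shape and size as spun_tube, with an orange-red cap; it starts upright in a hole of low_rack; origin at the centre of its bottom, z towards the cap
- balance_tube: water-filled balance tube with a blue cap, same size, in the rotor straight across from the spun tube; origin at the centre of its bottom, z towards the cap; stays there
- centrifuge: white bench centrifuge, 236 (x) x 226 (y) x 90 mm high with a grey control nose at its front (-x, 26 mm further); origin on the bench under the rotor axis, its -x axis points to its front (roughly to the robot). The deck is 90 mm above the bench, the round bowl 178 mm wide
- rotor: turns with slight friction about its vertical z axis; origin on that axis, 12.5 mm above the bench. Six aluminium sleeves, 60 degrees apart, lean 25 degrees with their mouths inwards; the balance tube's is on its +x axis, the spun tube's on -x. Sleeve: 56 mm deep, 15.6 mm wide, mouth flared to 22 mm; a seated tube's bottom is 74 mm from the axis, 25 mm above the bench, its top 42 mm stand out
- place_bottom (a point): centre of the inner bottom of the sleeve across from the balance tube (where the spun tube starts and the fresh tube's bottom must go)
- place_mouth (a point): centre of the mouth of that same sleeve; from place_bottom to place_mouth is the sleeve's axis
- balance_bottom (a point): centre of the inner bottom of the balance tube's sleeve
- lid (a joint): lid angle in rad: 0 shut, 1.75 right back; stays where it is left (stiff hinge); starts half open
- lid_hinge (a point): middle of the lid's hinge line (along the centrifuge's y axis at its back), 92 mm above the bench. The lid, a white frame with a smoked window, is a tray 212 mm long from the hinge, 206 mm wide, with side walls 10 mm thick and 40 mm high that point down when shut; its flat top is then 42 mm above the hinge line; a grey finger lip stands 20 mm out from the middle of its front edge
- full_rack: grey-green rack crowded with red-capped tubes, 248 (x) x 125 (y) mm, top 37 mm high; origin on the bench under its middle; free holes only in its near half, at x = -106, -82, -59, -35, -12 and y = -47, -23.5, 0, 23.5, 47 mm in its frame, 18 mm wide, floor 10 mm above the bench. Far half (x > 0) and the hole at -12, -23.5 hold fixed tubes, tops at 108 mm; rack_tube_1 to 5 take some more
- low_rack: grey-green tube rack, same size and holes, with only the fresh tube and two black markers in it; origin on the bench under its middle
- rack_tube_1: red-capped bystander tube, same size, standing in the near half of full_rack; origin at the centre of its bottom
- rack_tube_2: red-capped bystander tube, same size, standing in the near half of full_rack; origin at the centre of its bottom
- rack_tube_3: red-capped bystander tube, same size, standing in the near half of full_rack; origin at the centre of its bottom
- rack_tube_4: red-capped bystander tube, same size, standing in the near half of full_rack; origin at the centre of its bottom
- rack_tube_5: red-capped bystander tube, same size, standing in the near half of full_rack; origin at the centre of its bottom
- marker_a: black marker pen, 13 mm thick, 138 mm long, standing in low_rack; origin at the centre of its bottom
- marker_b: black marker pen, 13 mm thick, 138 mm long, standing in low_rack; origin at the centre of its bottom

How it is judged (in metres and radians):
On the way, in this order (a step that is already met when the one before it is completed fails the run):
1. the lid is pushed right back (over 1.65 rad) (value of joint lid above 1.65 rad), for 0.1 s.
2. the spun tube stands in a hole of the near half of the crowded rack, released (x of spun_tube in the frame of full_rack between -0.118 and 0 m and y of spun_tube in the frame of full_rack between -0.058 and 0.058 m and z of spun_tube in the frame of full_rack below 0.017 m and angle between spun_tube's own z axis and vertical below 0.3 rad and contact force between the fingers and spun_tube below 0.1 N), for 0.2 s.
3. the fresh tube is fully home in the sleeve opposite the balance tube, released (distance between fresh_tube and place_bottom below 0.007 m and angle between fresh_tube's own z axis and vertical between 0.3 and 0.58 rad and contact force between the fingers and fresh_tube below 0.1 N), for 0.2 s.
4. the lid is shut (value of joint lid below 0.04 rad), for 0.1 s.
At the end, for the whole second after the job is handed in: The spun tube stands in a near-half hole of the crowded rack (bottom under 17 mm, lean under 0.3 rad), the fresh tube is home opposite the balance tube and that in its place (each within 7 mm of the sleeve bottom), the lid is shut (under 0.04 rad), the rest stand (lean under 0.5 rad), all at rest (x of spun_tube in the frame of full_rack between -0.118 and 0 m and y of spun_tube in the frame of full_rack between -0.058 and 0.058 m and z of spun_tube in the frame of full_rack below 0.017 m and angle between spun_tube's own z axis and vertical below 0.3 rad and distance between fresh_tube and place_bottom below 0.007 m and angle between fresh_tube's own z axis and vertical between 0.3 and 0.58 rad and distance between balance_tube and balance_bottom below 0.007 m and value of joint lid below 0.04 rad and linear speed of spun_tube below 0.02 m/s and linear speed of fresh_tube below 0.03 m/s and angle between each of rack_tube_1, rack_tube_2, rack_tube_3, rack_tube_4, rack_tube_5, marker_a, marker_b's own z axis and vertical below 0.5 rad); the robot touches nothing.
It fails at once if the balance tube is pulled out of its place (over 12 mm) (distance between balance_tube and balance_bottom above 0.012 m).
It fails at once if the lid is slammed (shuts at over 3 rad/s) (velocity of joint lid below -3 rad/s).
It fails at once if a bystander tube or marker is knocked over (over 0.5 rad) or lifted out of its rack (angle between any of rack_tube_1, rack_tube_2, rack_tube_3, rack_tube_4, rack_tube_5, marker_a, marker_b's own z axis and vertical above 0.5 rad or height (world z) of any of rack_tube_1, rack_tube_2, rack_tube_3, rack_tube_4, rack_tube_5, marker_a, marker_b above 0.04 m).
It fails at once if a sample tube is dropped flat (leaning over 1.2 rad) (angle between any of spun_tube, fresh_tube's own z axis and vertical above 1.2 rad).
It also fails if it takes over 72 s, if anything falls off the work surface, if the arm or the gripper's body presses on something with over 40 N, if the wrist force passes 120 N, or if a joint passes its speed limit or range.

## Working session

There is one attempt and no reset: what is moved stays moved. The work goes in short steps, Python scripts to look and compute and a tool call to move; the robot and the scene stay as the last step left them, time stands still between calls to the robot, and variables do not carry over. Pictures are saved under pics/ and viewed, at most 10 in all, crops included, and the job is handed in when it is done.

Besides the shell and the picture viewer there is one more tool, called after "Call:" as a command line: name --argument value ..., lists and objects as JSON in quotes. step_arm: Moves the arm, as the interface text tells. Its arguments: {"type":"object","properties":{"motion":{"type":"array","items":{"type":"object","properties":{"dx":{"type":"number"},"dy":{"type":"number"},"dz":{"type":"number"},"wx":{"type":"number"},"wy":{"type":"number"},"wz":{"type":"number"},"gripper":{"type":"number"}}}},"grip_force":{"type":"number"}},"required":["motion"]}

```bash
ls; mkdir -p pics
python3 - <<'E'
from workcell import *
import cv2,numpy as np
print(get_obs()); print(tcp_to_grasp)
for c in ["scene","top"]:
    im=read_camera(c); cv2.imwrite(f"pics/{c}0.png",im[:,:,::-1])
    k=calibration(c);print(c,k)
print(calibration("wrist"))
E
```

```text
pics
{'time': 0.0, 'joint_positions': array([-1.30483323e+00,  4.87434717e-02,  9.76089166e-02,  1.62198200e+00,
        2.10479970e-05,  1.44299433e+00]), 'joint_velocities': array([-0.00118599, -0.00034636,  0.0007206 , -0.00119035,  0.00157186,
       -0.0005539 ]), 'joint_torque': array([-6.28217203e-04, -3.38778877e+01,  3.20016682e+01,  2.00037332e-02,
       -1.87143314e-04,  6.01990052e-06]), 'ee_pos': array([ 201.26113152, -484.24433548,  230.12648407]), 'orientation': array([ 9.80680499e-01,  1.95612916e-01, -6.95788097e-05, -1.15807504e-03]), 'force': array([ 0.55567349,  0.28797758, -0.42069757]), 'wrist_torque': array([-0.026944  , -0.02355856, -0.00840664]), 'finger_force': 0.0, 'gripper_width': 85.40807318443812}
18.700000000000003
scene {'K': array([[443.72156765,   0.        , 315.51998747],
       [  0.        , 443.72156765, 199.5333845 ],
       [  0.        ,   0.        ,   1.        ]]), 'R': array([[ 0.66139062, -0.74988323,  0.01541385],
       [-0.45424687, -0.4168258 , -0.78734746],
       [ 0.59684355,  0.51374254, -0.61631679]]), 't': array([-337.96184378
[... 223 characters left out ...]
, -0.99981137,  0.01858894],
       [-0.98692828, -0.00854801, -0.16093323],
       [ 0.16106177, -0.01744015, -0.98679022]]), 't': array([ -16.2069413 ,  501.73634385, 1113.92109934])}
{'K': array([[277.39685133,   0.        , 321.93534413],
       [  0.        , 277.39685133, 199.41151155],
       [  0.        ,   0.        ,   1.        ]]), 'hand_eye': array([[-5.38394052e-04, -9.58560897e-01, -2.84887199e-01,
         7.34639674e+01],
       [ 9.99999373e-01, -2.36252325e-04, -1.09492976e-03,
        -1.52904929e+00],
       [ 9.82251591e-04, -2.84887610e-01,  9.58560423e-01,
        -1.43892254e+02],
       [ 0.00000000e+00,  0.00000000e+00,  0.00000000e+00,
         1.00000000e+00]])}
```

View pics/scene0.png

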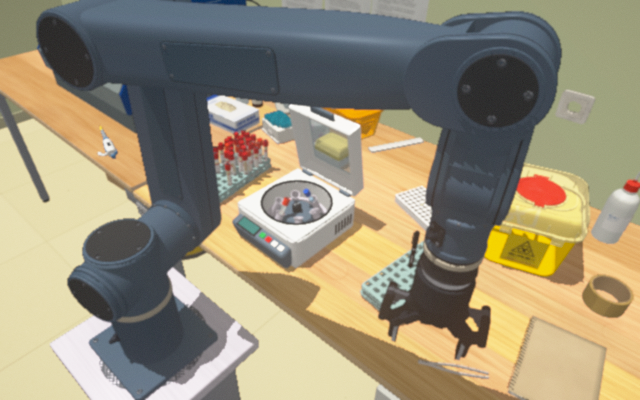

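View pics/top0.png

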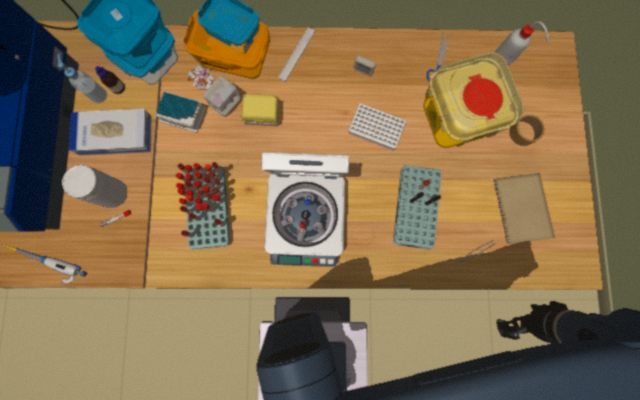

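The scene view shows the lid about upright on the centrifuge at (300,200), the crowded rack to its left, and the low rack under the gripper. The top view has the full rack at (205,205), the centrifuge at (305,210) and the low rack at (418,205).

```bash
cat > h.py <<'E'
import numpy as np,cv2
from workcell import *
def proj(c,X):
    k=calibration(c); P=np.atleast_2d(X)@k["R"].T+k["t"]; p=P@k["K"].T; return p[:,:2]/p[:,2:]
def bp(c,uv,z):
    k=calibration(c); d=k["R"].T@np.linalg.solve(k["K"],[*uv,1.]); o=-k["R"].T@k["t"]
    return o+d*(z-o[2])/d[2]
def body(p,yaw,L):  # local pts (mm) -> world for planar pose
    L=np.atleast_2d(L); c,s=np.cos(yaw),np.sin(yaw)
    return np.c_[p[0]+c*L[:,0]-s*L[:,1],p[1]+s*L[:,0]+c*L[:,1],L[:,2]]
E
python3 - <<'E'
from h import *
im=read_camera("top")
cv2.imwrite("pics/topz.png",cv2.resize(im[145:275,160:450,::-1],None,fx=2.75,fy=2.75,interpolation=cv2.INTER_CUBIC))
np.save("top0.npy",im)
for n in ["full_rack","low_rack","centrifuge","lid","rotor","fresh_tube","marker_a","balance_tube","spun_tube","rack_tube_1"]:
    r=outline_of(n,"top")
    for i,d in enumerate(r[:12 if 'tube' in n or 'mark' in n else 3]):
        m=d["pixels"]; 
        ys,xs=np.nonzero(m); 
        if len(xs)==0: continue
        np.save(f"m_{n}_{i}.npy",m)
        print(n,round(d["conf"],2),[int(v) for v in d["extent"]],len(xs),round(xs.mean(),1),round(ys.mean(),1), [round(float(v),2) for t in cv2.minAreaRect(np.c_[xs,ys].astype(np.float32)) for v in np.atleast_1d(t)])
E
```

```text
full_rack 0.82 [175, 161, 229, 250] 3635 204.3 203.9 [202.21, 205.34, 88.02, 49.94, 85.76]
full_rack 0.32 [181, 207, 194, 215] 48 185.1 209.7 [185.4, 209.8, 12.02, 4.43, 18.43]
low_rack 0.75 [392, 165, 438, 249] 3132 416.3 208.0 [416.81, 206.93, 41.79, 81.69, 5.71]
low_rack 0.73 [261, 152, 351, 178] 1868 305.2 164.2 [305.17, 164.25, 87.3, 22.97, 3.01]
centrifuge 0.98 [258, 152, 351, 265] 6772 304.3 205.2 [303.12, 209.37, 88.2, 111.92, 2.12]
lid 0.56 [261, 151, 348, 176] 1798 304.8 163.8 [304.34, 164.15, 87.31, 21.63, 2.49]
rotor 0.67 [276, 190, 332, 245] 1880 304.9 215.8 [304.5, 216.5, 55.0, 55.0, 90.0]
fresh_tube 0.73 [280, 187, 334, 247] 2073 305.8 216.8 [305.5, 216.0, 56.0, 55.0, 90.0]
fresh_tube 0.33 [304, 195, 309, 208] 51 307.6 200.2 [307.9, 200.2, 5.37, 10.29, 26.57]
marker_a 0.64 [426, 198, 439, 202] 30 431.9 200.1 [432.0, 200.0, 2.23, 13.4, 60.26]
marker_a 0.47 [406, 192, 423, 202] 68 416.7 197.0 [416.42, 197.56, 4.6, 16.0, 53.13]
balance_tube 0.38 [304, 196, 313, 206] 53 307.6 200.2 [307.65, 200.05, 5.69, 10.44, 18.43]
spun_tube 0.53 [297, 224, 304, 235] 56 301.5 227.2 [301.5, 227.5, 11.0, 5.0, 90.0]
spun_tube 0.18 [177, 164, 230, 246] 3474 204.6 203.7 [202.17, 204.73, 86.57, 49.86, 85.68]
rack_tube_1 0.58 [181, 228, 194, 238] 72 187.4 233.9 [187.42, 233.88, 13.34, 5.49, 11.31]
rack_tube_1 0.44 [186, 212, 202, 223] 72 193.7 216.4 [194.0, 216.5, 12.97, 6.26, 26.57]
```

View pics/topz.png

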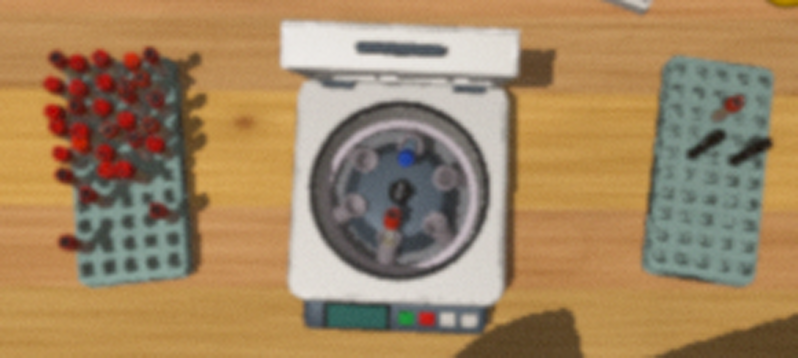

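The zoomed top view shows the blue cap at (406,157), the spun tube's cap at (393,220), the bowl centre at (400,190), the fresh tube's cap at (735,103) and the markers at (705,145) and (750,150). The full rack's free near rows are at y 190–270, with a tube in its near-left part at (70,242).

```bash
cat >> h.py <<'E'
def hullmask(c,X):
    m=np.zeros((400,640),np.uint8); h=cv2.convexHull(np.round(proj(c,X)*16).astype(np.int32)); cv2.fillConvexPoly(m,h,1,shift=4); return m>0
def boxpts(x0,x1,y0,y1,z0,z1): return np.array([[x,y,z] for x in(x0,x1) for y in(y0,y1) for z in(z0,z1)],float)
E
python3 - <<'E'
from h import *
from scipy.optimize import minimize
def z(x,y): return ((x+.5)/2.75+160-.5,(y+.5)/2.75+145-.5)
R=boxpts(-124,124,-62.5,62.5,0,37)
def fit(mask,L,x0,sub=None):
    def f(p):
        h=hullmask("top",body(p[:2],p[2]/300,L))
        if sub is not None: h&=sub; m=mask&sub
        else: m=mask
        return 1-(h&m).sum()/(h|m).sum()
    best=minimize(f,x0,method="Nelder-Mead",options=dict(initial_simplex=[x0,x0+np.array([15,0,0]),x0+np.array([0,15,0]),x0+np.array([0,0,30])]))
    return best.x,best.fun
for n in ["low_rack","full_rack"]:
    m=np.load(f"m_{n}_0.npy"); p0=bp("top",(np.nonzero(m)[1].mean(),np.nonzero(m)[0].mean()),30)
    sub=None
    if n=="full_rack": sub=np.zeros((400,640),bool); sub[208:]=1; sub[150:,211:]=1; sub[:, :]&=True
    # color mask instead
    im=np.load("top0.npy").astype(int)
    x,f=fit(m,R,np.array([p0[0],p0[1],0.]),sub); x[2]/=300; print(n,x.round(3),round(f,3))
m=np.load("m_centrifuge_0.npy"); sub=np.zeros((400,640),bool); sub[185:256]=1
x,f=fit(m,boxpts(-118,118,-113,113,0,90),np.array([450,30,0.]),sub); print("cent sub",x[:2],x[2]/300,f)
print("bowl",bp("top",z(400,190),90))
for a,zz in [((289,295),90),((503,300),90)]: print(bp("top",z(*a),zz))
print("rack corners full",[bp("top",z(*a),37).round(1) for a in [(83,284),(189,274),(178,60)]])
print("rack corners low",[bp("top",z(*a),37).round(1) for a in [(668,57),(773,70),(753,284),(645,272)]])
print("caps: blue",bp("top",z(406,157),110),"red",bp("top",z(393,220),110),"fresh",bp("top",z(736,103),108))
print("axis top",bp("top",z(400,191),80))
E
```

```text
low_rack [ 4.96142e+02 -3.17553e+02 -1.49000e-01] 0.136
full_rack [4.92362e+02 3.32178e+02 1.39000e-01] 0.134
cent sub [462.59103732  25.89426338] -0.02634108164506491 0.37019315966684385
bowl [462.9898553   24.66434137  90.        ]
[352.95597218 137.76003646  90.        ]
[349.21326916 -82.9707317   90.        ]
rack corners full [array([365.1, 366. ,  37. ]), array([376.6, 252.6,  37. ]), array([614.7, 275.2,  37. ])]
rack corners low [array([ 624. , -275.2,   37. ]), array([ 610.2, -393.7,   37. ]), array([ 369.8, -360.6,   37. ]), array([ 382.1, -242.6,   37. ])]
caps: blue [494.79582617  18.52041225 110.        ] red [429.2215676   31.17943499 110.        ] fresh [ 555.7653601 -327.9551043  108.       ]
axis top [463.27179067  24.80993922  80.        ]
```

Run:
```python
from h import *
C=np.array([463,25.]);yaw=-0.02
read_camera("scene"); 
ms={}
for c in("top","scene"):
    r=outline_of("lid",c); print(c,[(round(d["conf"],2),[int(v) for v in d["extent"]]) for d in r]); 
    if r: ms[c]=r[0]["pixels"]
def lidpts(xh,th):
    B=boxpts(-212,0,-103,103,2,42); x=xh+B[:,0]*np.cos(th)+B[:,2]*np.sin(th); z=92-B[:,0]*np.sin(th)+B[:,2]*np.cos(th)
    return body(C,yaw,np.c_[x,B[:,1],z])
for c in ms:
    res=[]
    for xh in np.arange(95,124,4):
        for th in np.arange(.7,1.7,.04):
            h=hullmask(c,lidpts(xh,th)); m=ms[c]; res.append(((h&m).sum()/(h|m).sum(),xh,th))
    print(c,sorted(res)[-6:])
def w(x,y,zz): return bp("top",((x+.5)/2.75+160-.5,(y+.5)/2.75+145-.5),zz).round(1)
print("hinges z92",w(338,83,92),w(470,88,92))
```

```text
top [(0.56, [261, 151, 348, 176])]
scene [(0.94, [285, 101, 363, 194])]
top [(np.float64(0.8349358974358975), np.int64(115), np.float64(1.3400000000000005)), (np.float64(0.8351822503961965), np.int64(123), np.float64(1.3400000000000005)), (np.float64(0.8408239700374532), np.int64(107), np.float64(1.4200000000000006)), (np.float64(0.8784741144414169), np.int64(119), np.float64(1.3400000000000005)), (np.float64(0.9049095607235143), np.int64(111), np.float64(1.3800000000000006)), (np.float64(0.9192128430864837), np.int64(115), np.float64(1.3800000000000006))]
scene [(np.float64(0.9174367215749297), np.int64(119), np.float64(1.3000000000000005)), (np.float64(0.9185617103984451), np.int64(107), np.float64(1.3800000000000006)), (np.float64(0.9333986287952988), np.int64(111), np.float64(1.3800000000000006)), (np.float64(0.9362764682381143), np.int64(119), np.float64(1.3400000000000005)), (np.float64(0.9391013007489161), np.int64(115), np.float64(1.3800000000000006)), (np.float64(0.9443108974358975), np.int64(115), np.float64(1.3400000000000005))]
hinges z92 [577.   91.8  92. ] [572.9 -48.7  92. ]
```

```bash
cat > plan.py <<'E'
import numpy as np,json,sys,os
from scipy.spatial.transform import Rotation as Ro, Slerp
from workcell import get_obs
def tool(yaw,lean=0,ldir=0):
    """tool pointing down, tool x at world yaw; lean: tilt so that -z leans 'lean' rad towards world direction ldir"""
    R=Ro.from_matrix(np.array([[np.cos(yaw),np.sin(yaw),0],[np.sin(yaw),-np.cos(yaw),0],[0,0,-1]]).T.T)
    ax=np.array([-np.sin(ldir),np.cos(ldir),0]); return Ro.from_rotvec(ax*lean)*R
def load():
    if os.path.exists("cmd.json"): d=json.load(open("cmd.json")); return np.array(d[0]),Ro.from_quat(d[1])
    o=get_obs(); return np.array([201.427,-484.814,231.312]),Ro.from_quat(o["orientation"])
def go(wps):
    """wps: list of (pos,R,ncalls or rows-graded flag). prints rows; saves the commanded pose"""
    p,R=load()
    for tp,tR,n in wps:
        tp=np.array(tp,float); g=n<0; n=abs(n); s=Slerp([0,1],Ro.concatenate([R,tR])); p0=p.copy()
        for i in range(n):
            q,S=p0+(tp-p0)*(i+1)/n, s((i+1)/n)
            d=R.inv().apply(q-p)/250; w=(R.inv()*S).as_rotvec()/np.pi
            d=d.round(3);w=w.round(3)
            if g: print("graded x5: ",end="")
            print([float(v) for v in d],[float(v) for v in w],"| mm/row %.0f deg/row %.1f"%(np.linalg.norm(d)*50,np.linalg.norm(w)*36))
            p=p+R.apply(d*250); R=R*Ro.from_rotvec(w*np.pi)
    json.dump([p.tolist(),R.as_quat().tolist()],open("cmd.json","w")); print("->",p.round(1))
def meas():
    o=get_obs(); p,R=load(); print("t",round(o["time"],2),"pos",o["ee_pos"].round(1),"err",(o["ee_pos"]-p).round(1),"rot",np.degrees((R.inv()*Ro.from_quat(o["orientation"])).magnitude()).round(2),"F",o["force"].round(1),"w",round(o["gripper_width"],1),"q",o["joint_positions"].round(2))
E
python3 - <<'E'
from plan import *
print(tool(.394).as_quat())
pi=np.pi
go([([500,25,285],tool(pi),3),([520,25,275],tool(pi),1),([601,25,275],tool(pi),-2)])
E
```

```text
[0.98065817 0.19572824 0.         0.        ]
[0.628, -0.475, -0.072] [0.0, 0.0, -0.292] | mm/row 40 deg/row 10.5
[0.759, 0.211, -0.071] [-0.0, 0.0, -0.291] | mm/row 40 deg/row 10.5
[0.297, 0.73, -0.072] [-0.0, 0.0, -0.292] | mm/row 40 deg/row 10.5
[-0.08, 0.0, 0.04] [-0.0, 0.0, 0.0] | mm/row 4 deg/row 0.0
graded x5: [-0.162, -0.0, 0.0] [-0.0, 0.0, 0.0] | mm/row 8 deg/row 0.0
graded x5: [-0.162, -0.0, 0.0] [-0.0, 0.0, 0.0] | mm/row 8 deg/row 0.0
-> [601.1  25.1 275. ]
```

Call:
step_arm --motion '[{"dx": 0.628,"dy": -0.475,"dz": -0.072,"wz": -0.292,"gripper": 0},{"dx": 0.628,"dy": -0.475,"dz": -0.072,"wz": -0.292,"gripper": 0},{"dx": 0.628,"dy": -0.475,"dz": -0.072,"wz": -0.292,"gripper": 0},{"dx": 0.628,"dy": -0.475,"dz": -0.072,"wz": -0.292,"gripper": 0},{"dx": 0.628,"dy": -0.475,"dz": -0.072,"wz": -0.292,"gripper": 0}]'

```text
$.motion[0]: bad value
```

Call:
step_arm --motion '[{"dx": 0.759,"dy": 0.211,"dz": -0.071,"wz": -0.291,"gripper": 0},{"dx": 0.759,"dy": 0.211,"dz": -0.071,"wz": -0.291,"gripper": 0},{"dx": 0.759,"dy": 0.211,"dz": -0.071,"wz": -0.291,"gripper": 0},{"dx": 0.759,"dy": 0.211,"dz": -0.071,"wz": -0.291,"gripper": 0},{"dx": 0.759,"dy": 0.211,"dz": -0.071,"wz": -0.291,"gripper": 0}]'

```text
$.motion[0]: bad value
```

Call:
step_arm --motion '[{"dx": 0.297,"dy": 0.73,"dz": -0.072,"wz": -0.292,"gripper": 0},{"dx": 0.297,"dy": 0.73,"dz": -0.072,"wz": -0.292,"gripper": 0},{"dx": 0.297,"dy": 0.73,"dz": -0.072,"wz": -0.292,"gripper": 0},{"dx": 0.297,"dy": 0.73,"dz": -0.072,"wz": -0.292,"gripper": 0},{"dx": 0.297,"dy": 0.73,"dz": -0.072,"wz": -0.292,"gripper": 0}]'

```text
$.motion[0]: bad value
```

Call:
step_arm --motion '[{"dx": -0.08,"dz": 0.04,"gripper": 0},{"dx": -0.08,"dz": 0.04,"gripper": 0},{"dx": -0.08,"dz": 0.04,"gripper": 0},{"dx": -0.08,"dz": 0.04,"gripper": 0},{"dx": -0.08,"dz": 0.04,"gripper": 0}]'

```text
$.motion[0]: bad value
```

Call:
step_arm --motion '[{"dx": 0.628,"dy": -0.475,"dz": -0.072,"wx": 0,"wy": 0,"wz": -0.292,"gripper": 0},{"dx": 0.628,"dy": -0.475,"dz": -0.072,"wx": 0,"wy": 0,"wz": -0.292,"gripper": 0},{"dx": 0.628,"dy": -0.475,"dz": -0.072,"wx": 0,"wy": 0,"wz": -0.292,"gripper": 0},{"dx": 0.628,"dy": -0.475,"dz": -0.072,"wx": 0,"wy": 0,"wz": -0.292,"gripper": 0},{"dx": 0.628,"dy": -0.475,"dz": -0.072,"wx": 0,"wy": 0,"wz": -0.292,"gripper": 0}]'

```text
time: 1.42
ee_pos: [301.7, -313.8, 249.9]
orientation: [0.79, 0.613, 0.0, 0.001]
force: [-0.8, -0.3, -0.0]
gripper_width: -0.2
finger_force: 0.0
```

Call:
step_arm --motion '[{"dx": 0.759,"dy": 0.211,"dz": -0.071,"wx": 0,"wy": 0,"wz": -0.291,"gripper": 0},{"dx": 0.759,"dy": 0.211,"dz": -0.071,"wx": 0,"wy": 0,"wz": -0.291,"gripper": 0},{"dx": 0.759,"dy": 0.211,"dz": -0.071,"wx": 0,"wy": 0,"wz": -0.291,"gripper": 0},{"dx": 0.759,"dy": 0.211,"dz": -0.071,"wx": 0,"wy": 0,"wz": -0.291,"gripper": 0},{"dx": 0.759,"dy": 0.211,"dz": -0.071,"wx": 0,"wy": 0,"wz": -0.291,"gripper": 0}]'

```text
time: 2.05
ee_pos: [401.3, -143.6, 267.4]
orientation: [0.438, 0.899, 0.0, 0.0]
force: [0.4, -0.6, 0.2]
gripper_width: -0.2
finger_force: 0.0
```

Call:
step_arm --motion '[{"dx": 0.297,"dy": 0.73,"dz": -0.072,"wx": 0,"wy": 0,"wz": -0.292,"gripper": 0},{"dx": 0.297,"dy": 0.73,"dz": -0.072,"wx": 0,"wy": 0,"wz": -0.292,"gripper": 0},{"dx": 0.297,"dy": 0.73,"dz": -0.072,"wx": 0,"wy": 0,"wz": -0.292,"gripper": 0},{"dx": 0.297,"dy": 0.73,"dz": -0.072,"wx": 0,"wy": 0,"wz": -0.292,"gripper": 0},{"dx": 0.297,"dy": 0.73,"dz": -0.072,"wx": 0,"wy": 0,"wz": -0.292,"gripper": 0}]'

```text
time: 2.68
ee_pos: [500.7, 26.5, 284.9]
orientation: [-0.005, 1.0, 0.0, -0.0]
force: [0.1, 0.1, -0.3]
gripper_width: 0.3
finger_force: 0.0
```

Call:
step_arm --motion '[{"dx": -0.08,"dy": 0,"dz": 0.04,"wx": 0,"wy": 0,"wz": 0,"gripper": 0},{"dx": -0.08,"dy": 0,"dz": 0.04,"wx": 0,"wy": 0,"wz": 0,"gripper": 0},{"dx": -0.11,"dy": 0,"dz": 0.04,"wx": 0,"wy": 0,"wz": 0,"gripper": 0},{"dx": -0.14,"dy": 0,"dz": 0.04,"wx": 0,"wy": 0,"wz": 0,"gripper": 0},{"dx": -0.17,"dy": 0,"dz": 0.04,"wx": 0,"wy": 0,"wz": 0,"gripper": 0}]'

```text
time: 3.3
ee_pos: [542.6, 24.8, 275.8]
orientation: [-0.0, 1.0, -0.0, 0.0]
force: [-2.7, -1.1, 1.6]
gripper_width: 0.2
finger_force: 1.3
```

Call:
step_arm --motion '[{"dx": -0.04,"dy": 0,"dz": 0,"wx": 0,"wy": 0,"wz": 0,"gripper": 0},{"dx": -0.08,"dy": 0,"dz": 0,"wx": 0,"wy": 0,"wz": 0,"gripper": 0},{"dx": -0.12,"dy": 0,"dz": 0,"wx": 0,"wy": 0,"wz": 0,"gripper": 0},{"dx": -0.16,"dy": 0,"dz": 0,"wx": 0,"wy": 0,"wz": 0,"gripper": 0},{"dx": -0.2,"dy": 0,"dz": 0,"wx": 0,"wy": 0,"wz": 0,"gripper": 0}]'

```text
time: 3.92
ee_pos: [593.0, 25.0, 274.2]
orientation: [-0.0, 1.0, 0.0, -0.001]
force: [-2.7, -1.1, -2.1]
gripper_width: -0.1
finger_force: 1.1
```

Call:
step_arm --motion '[{"dx": -0.015,"dy": 0,"dz": 0,"wx": 0,"wy": 0,"wz": 0,"gripper": 0},{"dx": -0.025,"dy": 0,"dz": 0,"wx": 0,"wy": 0,"wz": 0,"gripper": 0},{"dx": -0.035,"dy": 0,"dz": 0,"wx": 0,"wy": 0,"wz": 0,"gripper": 0},{"dx": -0.04,"dy": 0,"dz": 0,"wx": 0,"wy": 0,"wz": 0,"gripper": 0},{"dx": -0.04,"dy": 0,"dz": 0,"wx": 0,"wy": 0,"wz": 0,"gripper": 0}]'

```text
time: 4.55
ee_pos: [602.7, 25.3, 275.2]
orientation: [-0.001, 1.0, 0.0, 0.0]
force: [-2.1, 0.2, -1.5]
gripper_width: -0.0
finger_force: 0.9
```

```bash
cat > lidfit.py <<'E'
from h import *
C=np.array([463,25.]);yaw=-0.02
def lidpts(xh,th):
    B=boxpts(-212,0,-103,103,2,42); x=xh+B[:,0]*np.cos(th)+B[:,2]*np.sin(th); z=92-B[:,0]*np.sin(th)+B[:,2]*np.cos(th)
    return body(C,yaw,np.c_[x,B[:,1],z])
for c in ("top","scene"):
    read_camera(c); r=outline_of("lid",c); print(c,[(round(d["conf"],2),[int(v) for v in d["extent"]]) for d in r])
    if not r: continue
    m=r[0]["pixels"]; res=[]
    for xh in np.arange(109,122,3):
        for th in np.arange(1.,1.8,.03):
            h=hullmask(c,lidpts(xh,th)); res.append((round((h&m).sum()/(h|m).sum(),3),xh,round(th,2)))
    print([tuple(map(float,r)) for r in sorted(res)[-4:]])
E
python3 - <<'E'
import lidfit
from plan import *
p,R=load(); import json
json.dump([[602.5,25,275],tool(np.pi).as_quat().tolist()],open("cmd.json","w"))
meas()
E
```

```text
top [(0.89, [327, 127, 352, 177])]
[(0.207, 118.0, 1.72), (0.208, 118.0, 1.69), (0.21, 115.0, 1.72), (0.211, 121.0, 1.69)]
scene [(0.63, [301, 93, 376, 195])]
[(0.893, 118.0, 1.66), (0.893, 121.0, 1.63), (0.894, 115.0, 1.69), (0.895, 121.0, 1.66)]
t 4.75 pos [602.7  25.2 275.3] err [0.2 0.2 0.3] rot 0.08 F [-1.5  1.1 -0.2] w -0.2 q [-0.07  0.28  0.45  1.74  0.   -0.07]
```

Call:
step_arm --motion '[{"dx": -0.01,"dy": 0,"dz": 0,"wx": 0,"wy": 0,"wz": 0,"gripper": 0},{"dx": -0.015,"dy": 0,"dz": 0,"wx": 0,"wy": 0,"wz": 0,"gripper": 0},{"dx": -0.02,"dy": 0,"dz": 0,"wx": 0,"wy": 0,"wz": 0,"gripper": 0},{"dx": -0.024,"dy": 0,"dz": 0,"wx": 0,"wy": 0,"wz": 0,"gripper": 0},{"dx": -0.024,"dy": 0,"dz": 0,"wx": 0,"wy": 0,"wz": 0,"gripper": 0}]'

```text
time: 5.38
ee_pos: [604.8, 25.1, 275.2]
orientation: [-0.001, 1.0, -0.0, -0.004]
force: [-11.7, 0.3, 2.9]
gripper_width: 0.1
finger_force: 5.8
```

Run:
```python
from plan import *
json.dump([[608.5,25,275],tool(np.pi).as_quat().tolist()],open("cmd.json","w"))
go([([440,31,200],tool(np.pi-.19),1)])
```

```text
[0.674, 0.024, 0.3] [0.0, 0.0, 0.06] | mm/row 37 deg/row 2.2
-> [440.  31. 200.]
```

Call:
step_arm --motion '[{"dx": 0.674,"dy": 0.024,"dz": 0.3,"wx": 0,"wy": 0,"wz": 0.06,"gripper": 0.5},{"dx": 0.674,"dy": 0.024,"dz": 0.3,"wx": 0,"wy": 0,"wz": 0.06,"gripper": 0.5},{"dx": 0.674,"dy": 0.024,"dz": 0.3,"wx": 0,"wy": 0,"wz": 0.06,"gripper": 0.5},{"dx": 0.674,"dy": 0.024,"dz": 0.3,"wx": 0,"wy": 0,"wz": 0.06,"gripper": 0.5},{"dx": 0.674,"dy": 0.024,"dz": 0.3,"wx": 0,"wy": 0,"wz": 0.06,"gripper": 0.5}]'

```text
time: 6.0
ee_pos: [441.3, 30.7, 200.9]
orientation: [0.094, 0.996, -0.0, 0.002]
force: [0.9, -0.0, 0.5]
gripper_width: 42.5
finger_force: 0.0
```

```bash
cat >> h.py <<'E'
from scipy.spatial.transform import Rotation as Ro
def wcam():
    """shot plus camera pose: K, Rcw, origin"""
    o=get_obs(); im=read_camera("wrist"); k=calibration("wrist"); R=Ro.from_quat(o["orientation"]).as_matrix(); H=k["hand_eye"]
    return im,k["K"],R@H[:3,:3],R@H[:3,3]+o["ee_pos"]
def wbp(w,uv,z):
    d=w[2]@np.linalg.solve(w[1],[*uv,1.]); return w[3]+d*(z-w[3][2])/d[2]
def wproj(w,X):
    p=((np.atleast_2d(X)-w[3])@w[2])@w[1].T; return p[:,:2]/p[:,2:]
E
python3 - <<'E'
from h import *
from plan import meas
meas(); w=wcam(); cv2.imwrite("pics/w1.png",w[0][:,:,::-1]); import pickle; pickle.dump(w,open("w1.pkl","wb"))
for n in ["spun_tube","balance_tube","rotor"]:
    for d in outline_of(n,"wrist")[:3]:
        ys,xs=np.nonzero(d["pixels"]); print(n,round(d["conf"],2),d["extent"],xs.mean(),ys.mean())
u=np.array([np.cos(2.95),np.sin(2.95)])
for s,nm in((1,"spun"),(-1,"bal")):
    for r,z in((32.6,113.8),(74-46*np.sin(.436),66)):
        print(nm,wproj(w,[463+s*u[0]*r,25+s*u[1]*r,z]))
E
```

```text
t 6.0 pos [441.3  30.7 200.9] err [ 1.3 -0.3  0.9] rot 0.23 F [ 0.9 -0.   0.5] w 42.5 q [-0.08 -0.18 -0.17  1.57 -0.    0.11]
spun_tube 0.77 [316.9, 159.1, 331.3, 205.7] 323.56382978723406 182.49240121580547
balance_tube 0.56 [291.2, 317.3, 474.8, 400.0] 400.0692307692308 352.72740384615383
balance_tube 0.54 [316.2, 246.8, 329.5, 268.0] 320.89224137931035 257.4784482758621
rotor 0.69 [247.2, 126.7, 396.0, 274.1] 321.66511075949364 198.2179588607595
rotor 0.34 [181.4, 46.7, 474.2, 399.9] 321.62868632707773 174.5444163745102
spun [[317.99175207 192.07004857]]
spun [[318.5667529  158.40768795]]
bal [[318.0306764  259.74117245]]
bal [[318.56250473 256.07320246]]
```

View pics/w1.png

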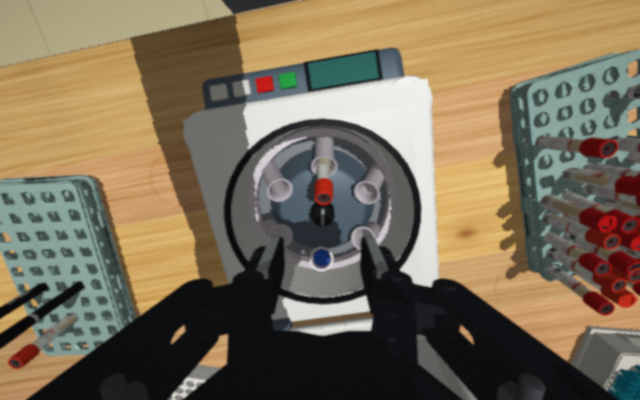

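The wrist view shows the red cap at (323,193), the blue cap at (321,257), the full rack's free near holes at upper right (a bystander in them at (600,147)), and the fresh tube at (28,355) with markers above it.

```bash
cat >> h.py <<'E'
def capmask(w,bot,ax,s0=80,s1=98,r=8.2,S=4):
    """hull of the cap cylinder at S x scale"""
    ax=ax/np.linalg.norm(ax); e=np.cross(ax,[0,1,0.]);e/=np.linalg.norm(e);f=np.cross(ax,e);t=np.linspace(0,2*np.pi,24)
    ring=r*(np.outer(np.cos(t),e)+np.outer(np.sin(t),f)); P=np.vstack([bot+ax*s0+ring,bot+ax*s1+ring])
    q=(wproj(w,P)+.5)*S; m=np.zeros((400*S,640*S),np.uint8); cv2.fillConvexPoly(m,cv2.convexHull(np.round(q).astype(np.int32)),1); return m>0
def iou(a,b): return (a&b).sum()/max(1,(a|b).sum())
def colmask(im,col,roi,S=4):
    hsv=cv2.cvtColor(im,cv2.COLOR_RGB2HSV).astype(int); h,s,v=hsv[...,0],hsv[...,1],hsv[...,2]
    m=((h<14)|(h>168))&(s>130)&(v>50) if col=="red" else (h>105)&(h<135)&(s>110)&(v>40)
    k=np.zeros_like(m); x0,y0,x1,y1=roi; k[y0:y1,x0:x1]=m[y0:y1,x0:x1]
    return cv2.resize((k*255).astype(np.uint8),None,fx=S,fy=S,interpolation=cv2.INTER_CUBIC)>127
E
python3 - <<'E'
from h import *
import pickle; from scipy.optimize import minimize
w=pickle.load(open("w1.pkl","rb"))
red=colmask(w[0],"red",(300,165,345,220)); blue=colmask(w[0],"blue",(300,235,345,280))
print(red.sum()/16,blue.sum()/16)
def f(p):
    th=p[2]/100; u=np.array([np.cos(th),np.sin(th),0]); c=np.array([p[0],p[1],25.]); s,k=np.sin(.4363),np.cos(.4363)
    v=np.array([0,0,1.])
    return -iou(capmask(w,c+74*u,-s*u+k*v),red)-iou(capmask(w,c-74*u,s*u+k*v),blue)
x0=np.array([463,25,295.]); r=minimize(f,x0,method="Nelder-Mead",options=dict(initial_simplex=[x0,x0+[5,0,0],x0+[0,5,0],x0+[0,0,10]]))
print(r.x.round(2),r.fun)
# bowl circle check at z=90: project
t=np.linspace(0,6.28,12);
E
```

```text
370.0 203.75
[462.43  28.95 292.74] -1.286480794578397
```

Run:
```python
from h import *
import pickle
w=pickle.load(open("w1.pkl","rb"))
red=colmask(w[0],"red",(300,165,345,220)); blue=colmask(w[0],"blue",(300,235,345,280))
def st(m): ys,xs=np.nonzero(m); print((xs.min()/4,xs.max()/4,ys.min()/4,ys.max()/4),xs.mean()/4,ys.mean()/4,m.sum()/16)
st(red);st(blue)
th=2.93;u=np.array([np.cos(th),np.sin(th),0]);s,k=np.sin(.4363),np.cos(.4363);c=np.array([462.4,28.,25])
st(capmask(w,c+74*u,-s*u+[0,0,k])); st(capmask(w,c-74*u,s*u+[0,0,k]))
g=w[0].max(2); 
print("bowl ring extents: dark")
row=w[0][209,215:430].astype(int).sum(1)//3; print(row[::3])
print("bowl",wbp(w,(322,210),90),"hub",wbp(w,(321,213),80))
im=w[0][110:305,210:435]; o=cv2.resize(im[:,:,::-1],None,fx=3,fy=3,interpolation=cv2.INTER_CUBIC); cv2.imwrite("pics/w1z.png",o)
```

```text
(np.float64(314.0), np.float64(332.75), np.float64(179.0), np.float64(205.75)) 323.5076858108108 190.95717905405405 370.0
(np.float64(314.0), np.float64(329.75), np.float64(250.0), np.float64(265.75)) 321.75720858895704 257.88481595092026 203.75
(np.float64(313.0), np.float64(332.0), np.float64(171.25), np.float64(198.5)) 322.62608426270134 184.9747005369682 453.9375
(np.float64(312.0), np.float64(329.75), np.float64(249.5), np.float64(268.25)) 320.84322134858235 258.88795568263043 262.3125
bowl ring extents: dark
[108 110 108  48  12  35  91  91  92  91  93  93  98 121 122 104 122 123
 115  56  51  57  86  93  92  94  94  94  94  96  96  83  32  16  22  47
  95  30  21  25  91  98  97  97  97  96  95  96  97  96  81  68  69 116
 123  72  57  76 168 113  94  92  92  92  92  91  70  22  34 205 230 230]
bowl [455.73014768  30.05602763  90.        ] hub [462.06905555  27.83636591  80.        ]
```

View pics/w1z.png

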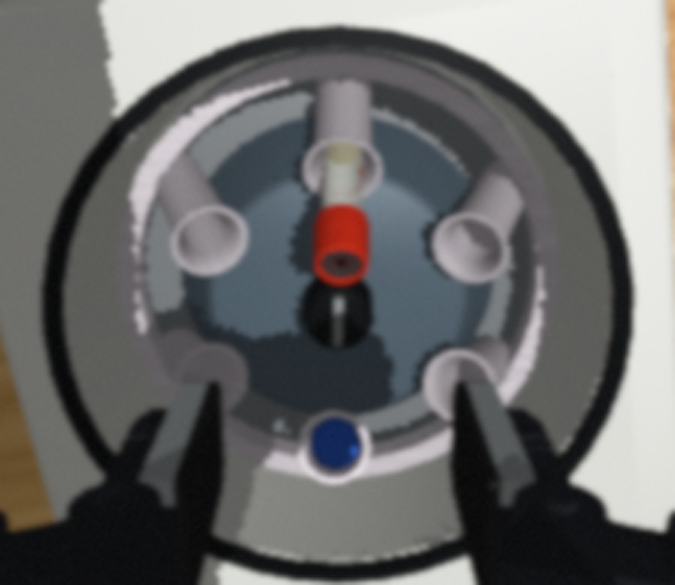

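Run:
```python
from h import *
import pickle
w=pickle.load(open("w1.pkl","rb"))
P=np.array([(342,168),(208,240),(210,377),(334,447),(460,385),(470,243)])/3+[210,110]
X=np.array([wbp(w,p,75.8)[:2] for p in P]); c=X.mean(0); print(X.round(1),c)
print("pair mids",(X[:3]+X[3:])/2,"half",[np.linalg.norm(X[i]-X[i+3])/2 for i in range(3)])
print("ang",[np.arctan2(*(X[i]-c)[::-1]) for i in range(6)])
print("red top",wbp(w,(324,198),113.5),"blue top",wbp(w,(321.2,257.5),113.5))
```

```text
[[416.3  39.6]
 [431.7  -8.9]
 [480.3 -19.6]
 [515.4  18. ]
 [499.8  66.2]
 [449.1  76.9]] [465.45037219  28.69515114]
pair mids [[465.86378877  28.77690429]
 [465.76501719  28.65458136]
 [464.7223106   28.65396776]] half [np.float64(50.72711759279217), np.float64(50.64537274750909), np.float64(50.730043096600006)]
ang [np.float64(2.92392214992854), np.float64(-2.3025123302478625), np.float64(-1.2725910824774351), np.float64(-0.21105372288444224), np.float64(0.8288017714118007), np.float64(1.8968149732620863)]
red top [437.2928716   35.29566865 113.5       ] blue top [493.43502476  22.09166944 113.5       ]
```

The crop shows six sleeve mouths (the spun tube's at (342,168)), the red cap's top at (342,264) and the blue cap at (334,447). The fitted mouth radius is 50.7 mm against 50.3 mm expected, so the rotor centre is (465.5, 28.7).

Run:
```python
from plan import *
T=tool(2.927,.45,-.2146); print(T.apply([0,0,1]))
a=-T.apply([0,0,1]); g=np.array([437.3,35.3,113.5])-31*a
go([(g+45*a,T,1),(g,T,1),(g+78*a,T,1),([430,35,235],tool(2.927),1)])
```

```text
[-0.42498814  0.09262879 -0.9004471 ]
[-0.011, 0.014, 0.296] [-0.002, 0.143, 0.008] | mm/row 15 deg/row 5.2
[0.001, 0.0, 0.18] [0.0, 0.0, 0.0] | mm/row 9 deg/row 0.0
[-0.0, 0.0, -0.312] [0.0, 0.0, 0.0] | mm/row 16 deg/row 0.0
[0.236, -0.007, -0.238] [0.0, -0.143, 0.0] | mm/row 17 deg/row 5.1
-> [430.1  35.  235.1]
```

Call:
step_arm --motion '[{"dx": -0.011,"dy": 0.014,"dz": 0.296,"wx": -0.002,"wy": 0.143,"wz": 0.008,"gripper": 0.5},{"dx": -0.011,"dy": 0.014,"dz": 0.296,"wx": -0.002,"wy": 0.143,"wz": 0.008,"gripper": 0.5},{"dx": -0.011,"dy": 0.014,"dz": 0.296,"wx": -0.002,"wy": 0.143,"wz": 0.008,"gripper": 0.5},{"dx": -0.011,"dy": 0.014,"dz": 0.296,"wx": -0.002,"wy": 0.143,"wz": 0.008,"gripper": 0.5},{"dx": -0.011,"dy": 0.014,"dz": 0.296,"wx": -0.002,"wy": 0.143,"wz": 0.008,"gripper": 0.5}]'

```text
time: 6.82
ee_pos: [444.7, 33.7, 127.0]
orientation: [0.104, 0.97, 0.024, -0.22]
force: [-0.3, 1.2, 1.2]
gripper_width: 42.7
finger_force: 0.0
```

Call:
step_arm --motion '[{"dx": 0,"dy": 0,"dz": 0.08,"wx": 0,"wy": 0,"wz": 0,"gripper": 0.5},{"dx": 0,"dy": 0,"dz": 0.14,"wx": 0,"wy": 0,"wz": 0,"gripper": 0.5},{"dx": 0.001,"dy": 0,"dz": 0.18,"wx": 0,"wy": 0,"wz": 0,"gripper": 0.5},{"dx": 0.001,"dy": 0,"dz": 0.18,"wx": 0,"wy": 0,"wz": 0,"gripper": 0.5},{"dx": 0.001,"dy": 0,"dz": 0.18,"wx": 0,"wy": 0,"wz": 0,"gripper": 0.5}]'

```text
time: 7.45
ee_pos: [424.7, 38.0, 86.6]
orientation: [0.104, 0.97, 0.024, -0.22]
force: [0.4, 0.5, 0.1]
gripper_width: 42.4
finger_force: 0.0
```

Run:
```python
from h import *
from plan import *
o=get_obs(); print(o["ee_pos"],-Ro.from_quat(o["orientation"]).apply([0,0,1]),o["force"],o["joint_positions"].round(2))
w=wcam(); red=colmask(w[0],"red",(0,0,640,400)); n,l,s,c=cv2.connectedComponentsWithStats(red.astype(np.uint8))
print([(s[i]/4).round(0).tolist() for i in range(1,n) if s[i][4]>3000])
tcp=o["ee_pos"]; a=-Ro.from_quat(o["orientation"]).apply([0,0,1])
print("expected top",wproj(w,tcp+31*a),"tcp",wproj(w,tcp))
```

```text
[424.72029958  37.99356111  86.59651968] [ 0.42236157 -0.09202053  0.90174438] [0.41199893 0.47135319 0.07885011] [-0.1   0.3   0.01  1.73  0.05  0.1 ]
[[224.0, 120.0, 24.0, 19.0, 1527.0], [300.0, 247.0, 33.0, 48.0, 3788.0]]
expected top [[317.88990219 281.45301791]] tcp [[318.58481997 250.6334624 ]]
```

Call:
step_arm --motion '[{"dx": 0,"dy": 0,"dz": 0,"wx": 0,"wy": 0,"wz": 0,"gripper": 0},{"dx": 0,"dy": 0,"dz": 0,"wx": 0,"wy": 0,"wz": 0,"gripper": 0},{"dx": 0,"dy": 0,"dz": 0,"wx": 0,"wy": 0,"wz": 0,"gripper": 0},{"dx": 0,"dy": 0,"dz": 0,"wx": 0,"wy": 0,"wz": 0,"gripper": 0},{"dx": 0,"dy": 0,"dz": 0,"wx": 0,"wy": 0,"wz": 0,"gripper": 0}]' --grip_force 50

```text
time: 8.12
ee_pos: [424.6, 37.8, 86.0]
orientation: [0.104, 0.969, 0.024, -0.221]
force: [1.7, -0.4, 2.9]
gripper_width: 14.9
finger_force: 48.6
```

Call:
step_arm --motion '[{"dx": 0,"dy": 0,"dz": -0.06,"wx": 0,"wy": 0,"wz": 0,"gripper": 0},{"dx": 0,"dy": 0,"dz": -0.12,"wx": 0,"wy": 0,"wz": 0,"gripper": 0},{"dx": 0,"dy": 0,"dz": -0.19,"wx": 0,"wy": 0,"wz": 0,"gripper": 0},{"dx": 0,"dy": 0,"dz": -0.26,"wx": 0,"wy": 0,"wz": 0,"gripper": 0},{"dx": 0,"dy": 0,"dz": -0.312,"wx": 0,"wy": 0,"wz": 0,"gripper": 0}]'

```text
time: 8.75
ee_pos: [457.8, 30.8, 156.9]
orientation: [0.104, 0.969, 0.024, -0.221]
force: [0.6, 0.2, 0.1]
gripper_width: 14.7
finger_force: 48.6
```

Run:
```python
from h import *
from plan import *
o=get_obs(); tcp=o["ee_pos"]; R=Ro.from_quat(o["orientation"]);a=-R.apply([0,0,1]); print(tcp,o["gripper_width"],o["finger_force"],o["force"])
w=wcam(); cv2.imwrite("pics/w2.png",w[0][:,:,::-1])
for d in outline_of("spun_tube","wrist")[:3]:
    ys,xs=np.nonzero(d["pixels"]); print(round(d["conf"],2),d["extent"])
print("expected top, bottom",wproj(w,[tcp+31*a,tcp-67*a]))
```

```text
[457.84633493  30.8123344  156.94553277] 14.716921037655045 48.63136053085327 [0.64955621 0.16539884 0.05659637]
0.95 [306.2, 205.7, 334.6, 295.4]
0.17 [526.9, 150.4, 632.5, 191.1]
expected top, bottom [[317.88916571 281.45160153]
 [319.45323593 212.09993803]]
```

View pics/w2.png

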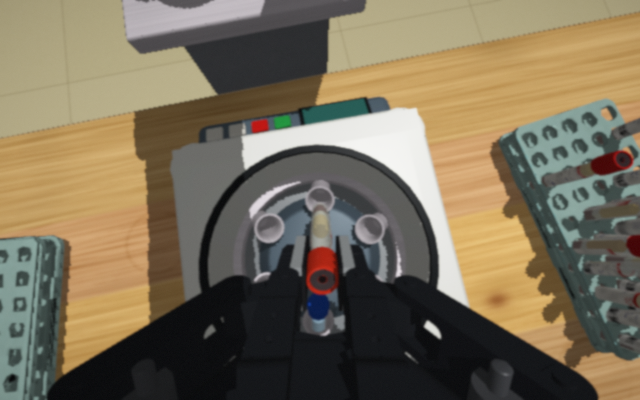

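The tube is held and in line with the tool, clear of its sleeve at (320,195). The rack's near rows at (560,140) look free.

Run:
```python
from plan import *
go([([395,150,240],tool(3.0),1),([370,310,240],tool(np.pi+.139),1)])
```

```text
[0.235, 0.42, -0.02] [0.0, -0.0, -0.023] | mm/row 24 deg/row 0.8
[0.189, 0.619, 0.001] [0.0, 0.0, -0.089] | mm/row 32 deg/row 3.2
-> [370.1 309.9 239.9]
```

Call:
step_arm --motion '[{"dx": 0.236,"dy": -0.007,"dz": -0.238,"wx": 0,"wy": -0.143,"wz": 0,"gripper": 0},{"dx": 0.236,"dy": -0.007,"dz": -0.238,"wx": 0,"wy": -0.143,"wz": 0,"gripper": 0},{"dx": 0.236,"dy": -0.007,"dz": -0.238,"wx": 0,"wy": -0.143,"wz": 0,"gripper": 0},{"dx": 0.236,"dy": -0.007,"dz": -0.238,"wx": 0,"wy": -0.143,"wz": 0,"gripper": 0},{"dx": 0.236,"dy": -0.007,"dz": -0.238,"wx": 0,"wy": -0.143,"wz": 0,"gripper": 0}]'

```text
time: 9.48
ee_pos: [430.0, 34.8, 234.3]
orientation: [0.106, 0.994, 0.0, -0.001]
force: [-0.4, 0.0, 0.8]
gripper_width: 15.0
finger_force: 48.7
```

Call:
step_arm --motion '[{"dx": 0.235,"dy": 0.42,"dz": -0.02,"wx": 0,"wy": 0,"wz": -0.023,"gripper": 0},{"dx": 0.235,"dy": 0.42,"dz": -0.02,"wx": 0,"wy": 0,"wz": -0.023,"gripper": 0},{"dx": 0.235,"dy": 0.42,"dz": -0.02,"wx": 0,"wy": 0,"wz": -0.023,"gripper": 0},{"dx": 0.235,"dy": 0.42,"dz": -0.02,"wx": 0,"wy": 0,"wz": -0.023,"gripper": 0},{"dx": 0.235,"dy": 0.42,"dz": -0.02,"wx": 0,"wy": 0,"wz": -0.023,"gripper": 0}]'

```text
time: 10.1
ee_pos: [395.5, 148.7, 239.5]
orientation: [0.071, 0.997, -0.0, -0.001]
force: [-0.5, 0.2, 0.1]
gripper_width: 15.2
finger_force: 48.8
```

Call:
step_arm --motion '[{"dx": 0.189,"dy": 0.619,"dz": 0.001,"wx": 0,"wy": 0,"wz": -0.089,"gripper": 0},{"dx": 0.189,"dy": 0.619,"dz": 0.001,"wx": 0,"wy": 0,"wz": -0.089,"gripper": 0},{"dx": 0.189,"dy": 0.619,"dz": 0.001,"wx": 0,"wy": 0,"wz": -0.089,"gripper": 0},{"dx": 0.189,"dy": 0.619,"dz": 0.001,"wx": 0,"wy": 0,"wz": -0.089,"gripper": 0},{"dx": 0.189,"dy": 0.619,"dz": 0.001,"wx": 0,"wy": 0,"wz": -0.089,"gripper": 0}]'

```text
time: 10.72
ee_pos: [370.6, 308.5, 239.7]
orientation: [-0.068, 0.998, -0.0, -0.0]
force: [-0.3, -0.8, -0.0]
gripper_width: 14.8
finger_force: 48.9
```

Run:
```python
from h import *
from plan import *
meas(); w=wcam(); import pickle; pickle.dump(w,open("w3.pkl","wb"))
im=w[0][:,:,::-1].copy()
# overlay predicted near-half holes at current estimate
for x in (-106,-82,-59,-35,-12):
    for y in (-47,-23.5,0,23.5,47):
        p=wproj(w,body((492,332),.139,[x,y,37.]))[0]; 
        if 0<p[0]<640 and 0<p[1]<400: cv2.circle(im,tuple(np.round(p).astype(int)),2,(255,0,255) if y==0 else (0,255,255),-1)
cv2.imwrite("pics/w3.png",im)
```

```text
t 10.72 pos [370.6 308.5 239.7] err [ 0.5 -1.4 -0.2] rot 0.08 F [-0.3 -0.8 -0. ] w 14.8 q [ 0.56 -0.06  0.01  1.64 -0.    0.42]
```

View pics/w3.png

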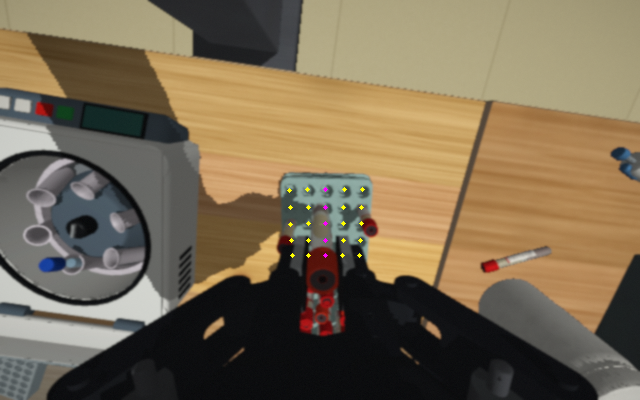

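The overlay sits on the rack's holes; the near row at v≈190 is free. A bystander cap stands at (370,228).

Run:
```python
from h import *
import pickle
w=pickle.load(open("w3.pkl","rb")); g=cv2.cvtColor(w[0],cv2.COLOR_RGB2GRAY).astype(float)
S=6
for x in (-106,-82):
    for y in (-47,-23.5,0,23.5,47):
        p=wproj(w,body((492,332),.139,[x,y,37.]))[0]
        u0,v0=int(round(p[0]))-8,int(round(p[1]))-8; win=g[v0:v0+17,u0:u0+17]
        wt=np.clip(np.percentile(win,60)-20-win,0,None); vv,uu=np.mgrid[0:17,0:17]
        m=wt.sum(); c=(u0+(wt*uu).sum()/m,v0+(wt*vv).sum()/m)
        X=wbp(w,c,36)-body((492,332),.139,[x,y,36.])[0]
        print(x,y,p.round(1),np.round(c,1),"min",win.min(),"off world",X[:2].round(1))
print(g[184:198:1,282:372:2].astype(int))
```

```text
-106 -47 [289.1 189.5] [289.7 193.8] min 65.0 off world [5.9 1.4]
-106 -23.5 [307.3 189.5] [310.7 190.7] min 68.0 off world [1.3 4.6]
-106 0 [325.5 189.4] [328.6 191.2] min 68.0 off world [2.1 4.3]
-106 23.5 [343.7 189.4] [346.3 191.4] min 66.0 off world [2.5 3.9]
-106 47 [361.9 189.3] [364.  191.7] min 66.0 off world [3.  3.4]
-82 -47 [289.7 207.2] [nan nan] min 65.0 off world [nan nan]
-82 -23.5 [307.6 207.2] [307. 210.] min 63.0 off world [ 4.4 -0.4]
-82 0 [325.5 207.1] [323.4 208.3] min 64.0 off world [ 2.3 -2.4]
-82 23.5 [343.3 207.1] [346.1 210.2] min 64.0 off world [4.2 4.4]
-82 47 [361.2 207. ] [358.8 211. ] min 65.0 off world [ 6.2 -2.1]
[[147 148 146 137 137 138 136 151 156 158 158 157 155 136 135 152 159 159
  161 158 155 158 149 139 149 155 159 160 160 162 160 152 146 154 159 159
  161 162 161 160 161 159 159 162 161]
 [147 143 141 146 146 130 117 146 157 157 157 157 158 128 108 139 158 159
  159 157 151 153 128 110 128 148 157 160 161 160 150 126 117 136 154 158
  159 160 159 151 147 141 146 159 162]
 [146 134 132 152 154 131 101 141 156 157 155 153 157 131  92 117 155 1
[... 1543 characters left out ...]
4 138 118  93  72  73 103 151
  157 152 127 102  82  70  74  96 146]
 [134  90  71  70  71  72  70  97 147 155 147 124 119 122 121 109 147 159
  158 154 126 103 114 108  92 140 156 157 153 138 128 100  74  80 119 153
  158 156 139 116  95  73  77 112 153]
 [120  82  71  69  69  70  80 112 149 157 152 135 135 138 139 136 155 159
  158 155 133 108 104 102 113 149 157 157 151 133 116  96  86 100 138 154
  157 156 137 108  89  81  92 132 158]
 [ 94  75  72  71  70  74 100 138 153 156 155 151 151 153 154 154 158 159
  157 156 148 131 119 120 136 155 157 157 152 139 119 107 113 128 150 155
  157 157 144 111  93 101 120 149 160]]<stdin>:10: RuntimeWarning: invalid value encountered in scalar divide
```

Run:
```python
from plan import *
go([([389.3,317.8,118],tool(np.pi+.139),1)])
```

```text
[-0.08, 0.02, 0.488] [0.0, 0.0, -0.0] | mm/row 25 deg/row 0.0
-> [389.2 317.7 117.9]
```

Call:
step_arm --motion '[{"dx": -0.08,"dy": 0.02,"dz": 0.2,"wx": 0,"wy": 0,"wz": 0,"gripper": 0},{"dx": -0.08,"dy": 0.02,"dz": 0.35,"wx": 0,"wy": 0,"wz": 0,"gripper": 0},{"dx": -0.08,"dy": 0.02,"dz": 0.44,"wx": 0,"wy": 0,"wz": 0,"gripper": 0},{"dx": -0.08,"dy": 0.02,"dz": 0.488,"wx": 0,"wy": 0,"wz": 0,"gripper": 0},{"dx": -0.08,"dy": 0.02,"dz": 0.488,"wx": 0,"wy": 0,"wz": 0,"gripper": 0}]'

```text
time: 11.4
ee_pos: [389.0, 316.4, 117.6]
orientation: [-0.069, 0.998, -0.0, -0.0]
force: [0.8, 0.6, -0.3]
gripper_width: 15.2
finger_force: 48.9
```

Run:
```python
from h import *
from plan import *
meas(); w=wcam(); import pickle; pickle.dump(w,open("w4.pkl","wb"))
p,_=load(); o=get_obs(); P=wproj(w,np.array([o["ee_pos"]-[0,0,67],o["ee_pos"]+[0,0,31]])); print("bottom/top exp",P)
r=outline_of("spun_tube","wrist"); print([(round(d["conf"],2),d["extent"]) for d in r[:2]])
H=np.array([wproj(w,body((494.3,332.5),.139,[x,y,37.]))[0] for x in(-106,-82) for y in(-47,-23.5,0,23.5,47)]); print(H.round(0).tolist())
S=3.5; x0,y0=210,130; c=w[0][y0:y0+150,x0:x0+225,::-1]; im=cv2.resize(c,None,fx=S,fy=S,interpolation=cv2.INTER_CUBIC)
for h in H: cv2.circle(im,tuple(np.round((h-[x0,y0]+.5)*S).astype(int)),3,(255,0,255),-1)
cv2.circle(im,tuple(np.round((P[0]-[x0,y0]+.5)*S).astype(int)),3,(0,255,0),-1)
cv2.imwrite("pics/w4.png",im)
```

```text
t 11.4 pos [389.  316.4 117.6] err [-0.2 -1.3 -0.4] rot 0.08 F [ 0.8  0.6 -0.3] w 15.2 q [ 0.55 -0.01 -0.18  1.4   0.    0.41]
bottom/top exp [[320.25793453 211.81040749]
 [319.23266567 281.37044279]]
[(0.79, [308.5, 204.4, 335.2, 296.2])]
[[266.0, 206.0], [294.0, 206.0], [321.0, 206.0], [349.0, 206.0], [377.0, 206.0], [268.0, 232.0], [295.0, 232.0], [321.0, 232.0], [348.0, 232.0], [375.0, 232.0]]
```

View pics/w4.png

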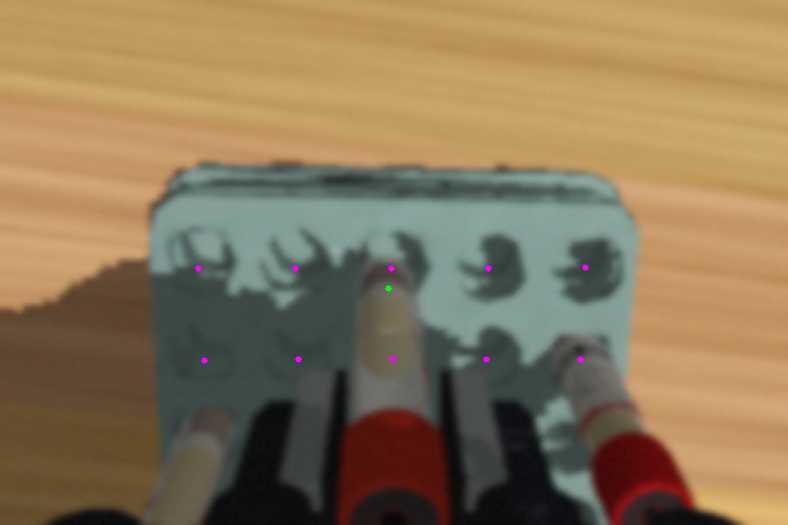

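The tube's tip at (386,270) is about 11 crop pixels left of the middle hole's centre at (396,267), so it needs 2.7 mm more along tool y.

Call:
step_arm --motion '[{"dx": 0,"dy": 0.011,"dz": 0,"wx": 0,"wy": 0,"wz": 0,"gripper": 0},{"dx": 0,"dy": 0.011,"dz": 0.02,"wx": 0,"wy": 0,"wz": 0,"gripper": 0},{"dx": 0,"dy": 0.011,"dz": 0.045,"wx": 0,"wy": 0,"wz": 0,"gripper": 0},{"dx": 0,"dy": 0.011,"dz": 0.07,"wx": 0,"wy": 0,"wz": 0,"gripper": 0},{"dx": 0,"dy": 0.011,"dz": 0.09,"wx": 0,"wy": 0,"wz": 0,"gripper": 0}]'

```text
time: 12.12
ee_pos: [388.3, 320.0, 94.6]
orientation: [-0.069, 0.998, -0.0, -0.0]
force: [-0.7, -0.2, -0.3]
gripper_width: 14.8
finger_force: 48.9
```

Call:
step_arm --motion '[{"dx": 0,"dy": 0,"dz": 0.025,"wx": 0,"wy": 0,"wz": 0,"gripper": 0},{"dx": 0,"dy": 0,"dz": 0.045,"wx": 0,"wy": 0,"wz": 0,"gripper": 0},{"dx": 0,"dy": 0,"dz": 0.06,"wx": 0,"wy": 0,"wz": 0,"gripper": 0},{"dx": 0,"dy": 0,"dz": 0.062,"wx": 0,"wy": 0,"wz": 0,"gripper": 0},{"dx": 0,"dy": 0,"dz": 0.062,"wx": 0,"wy": 0,"wz": 0,"gripper": 0}]'

```text
time: 12.75
ee_pos: [388.8, 320.3, 80.1]
orientation: [-0.069, 0.998, 0.0, 0.0]
force: [-0.1, 0.3, 0.2]
gripper_width: 14.4
finger_force: 48.9
```

Call:
step_arm --motion '[{"dx": 0,"dy": 0,"dz": 0,"wx": 0,"wy": 0,"wz": 0,"gripper": 0.33},{"dx": 0,"dy": 0,"dz": 0,"wx": 0,"wy": 0,"wz": 0,"gripper": 0.33},{"dx": 0,"dy": 0,"dz": 0,"wx": 0,"wy": 0,"wz": 0,"gripper": 0.33},{"dx": 0,"dy": 0,"dz": -0.05,"wx": 0,"wy": 0,"wz": 0,"gripper": 0.33},{"dx": 0,"dy": 0,"dz": -0.1,"wx": 0,"wy": 0,"wz": 0,"gripper": 0.33}]'

```text
time: 13.38
ee_pos: [388.8, 320.3, 106.1]
orientation: [-0.069, 0.998, 0.0, 0.0]
force: [-0.1, -0.5, -0.3]
gripper_width: 28.4
finger_force: 0.0
```

Call:
step_arm --motion '[{"dx": 0,"dy": 0,"dz": -0.2,"wx": 0,"wy": 0,"wz": 0,"gripper": 0.5},{"dx": 0,"dy": 0,"dz": -0.4,"wx": 0,"wy": 0,"wz": 0,"gripper": 0.5},{"dx": 0,"dy": 0,"dz": -0.54,"wx": 0,"wy": 0,"wz": 0,"gripper": 0.5},{"dx": 0,"dy": 0,"dz": -0.54,"wx": 0,"wy": 0,"wz": 0,"gripper": 0.5},{"dx": 0,"dy": 0,"dz": -0.54,"wx": 0,"wy": 0,"wz": 0,"gripper": 0.5}]'

```text
time: 14.0
ee_pos: [388.8, 320.2, 240.3]
orientation: [-0.069, 0.998, 0.0, 0.0]
force: [0.0, 0.4, -0.1]
gripper_width: 42.8
finger_force: 0.0
```

Run:
```python
from h import *
from plan import *
o=get_obs(); print(o["ee_pos"],o["gripper_width"])
w=wcam(); red=colmask(w[0],"red",(0,0,640,400)); n,l,s,c=cv2.connectedComponentsWithStats(red.astype(np.uint8))
print([(s[i]/4).round(0).tolist() for i in range(1,n) if s[i][4]>1500])
X=np.array([388.8,321,0]); print("expected cap top 108 / bottom 90",wproj(w,[X+[0,0,108],X+[0,0,90]]))
print([ (round(d["conf"],2),d["extent"]) for d in outline_of("spun_tube","wrist")[:5]])
# low rack from top cam w/ wrist-consistent numbers
w1=__import__("pickle").load(open("w1.pkl","rb"))
r1=colmask(w1[0],"red",(0,300,120,400)); ys,xs=np.nonzero(r1); print("fresh cap in w1",xs.min()/4,xs.max()/4,ys.min()/4,ys.max()/4, wbp(w1,(20,361),108))
# plan next: down to low rack view
go([([388.8,320.3,250],tool(np.pi+.139),1)]) if 0 else None
```

```text
[388.75337064 320.23313705 240.32592613] 42.77909522199357
[[21.0, 82.0, 19.0, 14.0, 899.0], [313.0, 176.0, 15.0, 19.0, 552.0], [354.0, 201.0, 17.0, 19.0, 716.0], [266.0, 219.0, 17.0, 18.0, 616.0], [332.0, 239.0, 14.0, 20.0, 656.0], [475.0, 247.0, 20.0, 15.0, 824.0], [271.0, 255.0, 55.0, 81.0, 9038.0], [349.0, 258.0, 20.0, 74.0, 3636.0], [330.0, 280.0, 18.0, 54.0, 2828.0]]
expected cap top 108 / bottom 90 [[320.67165644 190.03567705]
 [320.71328166 185.84894315]]
[(0.54, [314.3, 170.5, 326.7, 195.8])]
fresh cap in w1 7.0 39.75 344.0 369.75 [ 557.68051127 -320.94461345  108.        ]
```

Run:
```python
from h import *
from plan import *
import pickle
def w(x,y,zz): return bp("top",((x+.5)/2.75+160-.5,(y+.5)/2.75+145-.5),zz).round(1)
print("mk a",w(690,157,37),w(720,134,148),"mk b",w(733,163,37),w(769,142,148),"fresh",w(716,119,37),w(737,102,108))
for X in [w(720,134,148),w(769,142,148),w(737,102,108)]:
    c,s=np.cos(-.12),np.sin(-.12); d=X[:2]-[496,-317]; print("rack local",c*d[0]+s*d[1],-s*d[0]+c*d[1])
json.dump([[388.8,321,240.3],tool(np.pi+.139).as_quat().tolist()],open("cmd.json","w"))
go([([430,110,255],tool(3.15),1),([470,-110,255],tool(3.0),1),([535,-318,255],tool(np.pi-.13),1)])
```

```text
mk a [ 509.8 -296.2   37. ] [ 514.7 -297.9  148. ] mk b [ 503.4 -344.    37. ] [ 507.  -347.2  148. ] fresh [ 553.1 -326.9   37. ] [ 556.9 -329.1  108. ]
rack local 16.27901833124898 21.201263221111667
rack local 14.536203654517891 -28.665986522608637
rack local 61.91056363169636 -4.722511069936617
[-0.046, -0.859, -0.059] [0.0, 0.0, 0.042] | mm/row 43 deg/row 1.5
[-0.154, -0.881, 0.0] [0.0, 0.0, 0.047] | mm/row 45 deg/row 1.7
[-0.374, -0.787, 0.0] [0.0, 0.0, -0.003] | mm/row 44 deg/row 0.1
-> [ 535. -318.  255.]
```

Call:
step_arm --motion '[{"dx": -0.046,"dy": -0.859,"dz": -0.059,"wx": 0,"wy": 0,"wz": 0.042,"gripper": 0.5},{"dx": -0.046,"dy": -0.859,"dz": -0.059,"wx": 0,"wy": 0,"wz": 0.042,"gripper": 0.5},{"dx": -0.046,"dy": -0.859,"dz": -0.059,"wx": 0,"wy": 0,"wz": 0.042,"gripper": 0.5},{"dx": -0.046,"dy": -0.859,"dz": -0.059,"wx": 0,"wy": 0,"wz": 0.042,"gripper": 0.5},{"dx": -0.046,"dy": -0.859,"dz": -0.059,"wx": 0,"wy": 0,"wz": 0.042,"gripper": 0.5}]'

```text
time: 14.72
ee_pos: [429.4, 107.3, 253.4]
orientation: [-0.001, 1.0, 0.0, -0.001]
force: [0.8, -0.9, 0.7]
gripper_width: 42.5
finger_force: 0.0
```

Call:
step_arm --motion '[{"dx": -0.154,"dy": -0.881,"dz": 0,"wx": 0,"wy": 0,"wz": 0.047,"gripper": 0.5},{"dx": -0.154,"dy": -0.881,"dz": 0,"wx": 0,"wy": 0,"wz": 0.047,"gripper": 0.5},{"dx": -0.154,"dy": -0.881,"dz": 0,"wx": 0,"wy": 0,"wz": 0.047,"gripper": 0.5},{"dx": -0.154,"dy": -0.881,"dz": 0,"wx": 0,"wy": 0,"wz": 0.047,"gripper": 0.5},{"dx": -0.154,"dy": -0.881,"dz": 0,"wx": 0,"wy": 0,"wz": 0.047,"gripper": 0.5}]'

```text
time: 15.35
ee_pos: [469.7, -111.8, 252.8]
orientation: [0.072, 0.997, 0.001, -0.001]
force: [-0.3, 0.3, 0.3]
gripper_width: 42.6
finger_force: 0.0
```

Call:
step_arm --motion '[{"dx": -0.374,"dy": -0.787,"dz": 0,"wx": 0,"wy": 0,"wz": -0.003,"gripper": 0.5},{"dx": -0.374,"dy": -0.787,"dz": 0,"wx": 0,"wy": 0,"wz": -0.003,"gripper": 0.5},{"dx": -0.374,"dy": -0.787,"dz": 0,"wx": 0,"wy": 0,"wz": -0.003,"gripper": 0.5},{"dx": -0.374,"dy": -0.787,"dz": 0,"wx": 0,"wy": 0,"wz": -0.003,"gripper": 0.5},{"dx": -0.374,"dy": -0.787,"dz": 0,"wx": 0,"wy": 0,"wz": -0.003,"gripper": 0.5}]'

```text
time: 15.98
ee_pos: [535.3, -318.5, 252.1]
orientation: [0.066, 0.998, 0.002, -0.001]
force: [0.7, 0.4, -0.5]
gripper_width: 43.1
finger_force: 0.0
```

Run:
```python
from h import *
from plan import *
meas(); w=wcam(); import pickle; pickle.dump(w,open("w5.pkl","wb"))
red=colmask(w[0],"red",(0,0,640,400)); n,l,s,c=cv2.connectedComponentsWithStats(red.astype(np.uint8))
print([(s[i]/4).round(0).tolist()+[(c[i]/4).round(1).tolist()] for i in range(1,n) if s[i][4]>1500])
print("exp",wproj(w,[[556,-326,108],[556,-326,90]]))
print([ (round(d["conf"],2),d["extent"]) for d in outline_of("fresh_tube","wrist")[:3]])
cv2.imwrite("pics/w5.png",w[0][:,:,::-1])
from scipy.optimize import minimize
i=1+np.argmin([np.hypot(*(c[j]/4-wproj(w,[[556,-326,99]])[0])) if s[j][4]>1500 else 999 for j in range(1,n)]); m=l==i
f=lambda p:-iou(capmask(w,np.array([p[0],p[1],10.]),np.array([0,0,1.])),m)
x0=np.array([556,-326.]); r=minimize(f,x0,method="Nelder-Mead",options=dict(initial_simplex=[x0,x0+[6,0],x0+[0,6]])); print(r.x,r.fun)
```

```text
t 15.97 pos [ 535.3 -318.5  252.1] err [ 0.3 -0.5 -2.9] rot 0.23 F [ 0.7  0.4 -0.5] w 43.1 q [-0.64  0.33  0.46  1.71  0.   -0.51]
[[309.0, 199.0, 14.0, 17.0, 442.0, [315.8, 205.8]]]
exp [[315.37095998 207.1753081 ]
 [315.66397917 202.3520817 ]]
[(0.57, [308.2, 189.2, 324.0, 215.3])]
[ 557.90244105 -325.86305445] -0.4751410911045418
```

Run:
```python
from plan import *
go([([556.5,-326.3,130],tool(np.pi-.13),1),([556.5,-326.3,83],tool(np.pi-.13),1)])
```

```text
[-0.09, -0.022, 0.5] [0.0, 0.0, -0.0] | mm/row 25 deg/row 0.0
[0.0, 0.0, 0.188] [0.0, 0.0, -0.0] | mm/row 9 deg/row 0.0
-> [ 556.6 -326.4   83.1]
```

Call:
step_arm --motion '[{"dx": -0.09,"dy": -0.022,"dz": 0.2,"wx": 0,"wy": 0,"wz": 0,"gripper": 0.5},{"dx": -0.09,"dy": -0.022,"dz": 0.4,"wx": 0,"wy": 0,"wz": 0,"gripper": 0.5},{"dx": -0.09,"dy": -0.022,"dz": 0.5,"wx": 0,"wy": 0,"wz": 0,"gripper": 0.5},{"dx": -0.09,"dy": -0.022,"dz": 0.5,"wx": 0,"wy": 0,"wz": 0,"gripper": 0.5},{"dx": -0.09,"dy": -0.022,"dz": 0.5,"wx": 0,"wy": 0,"wz": 0,"gripper": 0.5}]'

```text
time: 16.7
ee_pos: [557.2, -326.3, 131.7]
orientation: [0.065, 0.998, -0.0, 0.001]
force: [0.2, -0.8, -0.1]
gripper_width: 42.5
finger_force: 0.0
```

Run:
```python
from h import *
from plan import *
o=get_obs(); print(o["ee_pos"],o["force"]); w=wcam()
red=colmask(w[0],"red",(0,0,640,400)); n,l,s,c=cv2.connectedComponentsWithStats(red.astype(np.uint8))
print([(s[i]/4).round(0).tolist() for i in range(1,n) if s[i][4]>1500])
t=o["ee_pos"].copy(); print("exp if under tcp",wproj(w,[[t[0],t[1],108],[t[0],t[1],90]]))
```

```text
[ 557.23188897 -326.28823412  131.67592777] [ 0.23296246 -0.82132467 -0.13080993]
[[308.0, 215.0, 24.0, 31.0, 1592.0]]
exp if under tcp [[319.06125159 232.68887534]
 [319.29862124 222.56855055]]
```

Call:
step_arm --motion '[{"dx": 0,"dy": 0,"dz": 0.08,"wx": 0,"wy": 0,"wz": 0,"gripper": 0.5},{"dx": 0,"dy": 0,"dz": 0.14,"wx": 0,"wy": 0,"wz": 0,"gripper": 0.5},{"dx": 0,"dy": 0,"dz": 0.188,"wx": 0,"wy": 0,"wz": 0,"gripper": 0.5},{"dx": 0,"dy": 0,"dz": 0.188,"wx": 0,"wy": 0,"wz": 0,"gripper": 0.5},{"dx": 0,"dy": 0,"dz": 0.188,"wx": 0,"wy": 0,"wz": 0,"gripper": 0.3}]'

```text
time: 17.38
ee_pos: [556.5, -327.3, 83.0]
orientation: [0.066, 0.998, 0.0, 0.0]
force: [-0.8, 0.5, -0.9]
gripper_width: 26.5
finger_force: 0.0
```

Call:
step_arm --motion '[{"dx": 0,"dy": 0,"dz": 0,"wx": 0,"wy": 0,"wz": 0,"gripper": 0},{"dx": 0,"dy": 0,"dz": 0,"wx": 0,"wy": 0,"wz": 0,"gripper": 0},{"dx": 0,"dy": 0,"dz": 0,"wx": 0,"wy": 0,"wz": 0,"gripper": 0},{"dx": 0,"dy": 0,"dz": 0,"wx": 0,"wy": 0,"wz": 0,"gripper": 0},{"dx": 0,"dy": 0,"dz": 0,"wx": 0,"wy": 0,"wz": 0,"gripper": 0}]' --grip_force 50

```text
time: 18.0
ee_pos: [556.8, -327.6, 83.4]
orientation: [0.066, 0.998, -0.0, 0.001]
force: [-0.3, -0.5, 4.1]
gripper_width: 14.3
finger_force: 48.9
```

Call:
step_arm --motion '[{"dx": 0,"dy": 0,"dz": -0.1,"wx": 0,"wy": 0,"wz": 0,"gripper": 0},{"dx": 0,"dy": 0,"dz": -0.2,"wx": 0,"wy": 0,"wz": 0,"gripper": 0},{"dx": 0,"dy": 0,"dz": -0.35,"wx": 0,"wy": 0,"wz": 0,"gripper": 0},{"dx": 0,"dy": 0,"dz": -0.5,"wx": 0,"wy": 0,"wz": 0,"gripper": 0},{"dx": 0,"dy": 0,"dz": -0.6,"wx": 0,"wy": 0,"wz": 0,"gripper": 0}]'

```text
time: 18.62
ee_pos: [556.3, -327.2, 233.7]
orientation: [0.066, 0.998, 0.0, 0.0]
force: [0.4, 0.1, -0.4]
gripper_width: 14.6
finger_force: 48.8
```

Run:
```python
from h import *
from plan import *
o=get_obs(); print(o["ee_pos"],o["force"],o["gripper_width"]); w=wcam()
t=o["ee_pos"]; print("exp top(+27)/bottom",wproj(w,[t+[0,0,27],t-[0,0,71]]))
print([ (round(d["conf"],2),d["extent"]) for d in outline_of("fresh_tube","wrist")[:3]])
p,R=load(); p[2]+=150; json.dump([p.tolist(),R.as_quat().tolist()],open("cmd.json","w")); meas()
# sleeve: tube bottom to place; 
c=np.array([465.5,28.7]); th=2.927; u=np.array([np.cos(th),np.sin(th),0]); s,k=np.sin(.4363),np.cos(.4363); a=-s*u+[0,0,k]
B=np.array([c[0],c[1],25])+74*u; M=B+56*a; T=tool(2.927,.4363,-.2146); print("mouth",M,"a",a,-T.apply([0,0,1]))
tip0=M+12*a
print("TCP pre",tip0+71*a)
go([([480,-100,240],tool(2.95),1),(tip0+71*a+[-10,0,50],tool(2.927),1),(tip0+71*a,T,1)])
```

```text
[ 556.34787669 -327.20922423  233.68994875] [ 0.36048603  0.10461523 -0.3579112 ] 14.630549394433759
exp top(+27)/bottom [[318.11518897 275.19529989]
 [319.53249289 209.5458386 ]]
[]
t 18.73 pos [ 557.4 -328.   235.7] err [ 0.8 -1.6  2.6] rot 0.3 F [ 0.2 -0.1  0.3] w 14.5 q [-0.64  0.38  0.49  1.68  0.   -0.5 ]
mouth [416.3195059   39.4188139   75.75400079] a [ 0.41289615 -0.08999009  0.90632144] [ 0.41289548 -0.08999312  0.90632144]
TCP pre [450.58988597  31.94963668 150.97868053]
[0.422, 0.858, -0.028] [0.0, 0.0, 0.019] | mm/row 48 deg/row 0.7
[0.255, 0.488, 0.156] [0.0, 0.0, 0.008] | mm/row 29 deg/row 0.3
[-0.039, 0.008, 0.2] [0.0, 0.139, -0.0] | mm/row 10 deg/row 5.0
-> [450.6  31.8 151. ]
```

Call:
step_arm --motion '[{"dx": 0.422,"dy": 0.858,"dz": -0.028,"wx": 0,"wy": 0,"wz": 0.019,"gripper": 0},{"dx": 0.422,"dy": 0.858,"dz": -0.028,"wx": 0,"wy": 0,"wz": 0.019,"gripper": 0},{"dx": 0.422,"dy": 0.858,"dz": -0.028,"wx": 0,"wy": 0,"wz": 0.019,"gripper": 0},{"dx": 0.422,"dy": 0.858,"dz": -0.028,"wx": 0,"wy": 0,"wz": 0.019,"gripper": 0},{"dx": 0.422,"dy": 0.858,"dz": -0.028,"wx": 0,"wy": 0,"wz": 0.019,"gripper": 0}]'

```text
time: 19.35
ee_pos: [478.0, -97.5, 238.0]
orientation: [0.093, 0.996, 0.001, -0.001]
force: [0.8, -0.4, 0.8]
gripper_width: 14.0
finger_force: 48.9
```

Call:
step_arm --motion '[{"dx": 0.255,"dy": 0.488,"dz": 0.156,"wx": 0,"wy": 0,"wz": 0.008,"gripper": 0},{"dx": 0.255,"dy": 0.488,"dz": 0.156,"wx": 0,"wy": 0,"wz": 0.008,"gripper": 0},{"dx": 0.255,"dy": 0.488,"dz": 0.156,"wx": 0,"wy": 0,"wz": 0.008,"gripper": 0},{"dx": 0.255,"dy": 0.488,"dz": 0.156,"wx": 0,"wy": 0,"wz": 0.008,"gripper": 0},{"dx": 0.255,"dy": 0.488,"dz": 0.156,"wx": 0,"wy": 0,"wz": 0.008,"gripper": 0}]'

```text
time: 19.98
ee_pos: [441.2, 29.8, 200.6]
orientation: [0.109, 0.994, -0.0, 0.0]
force: [-0.0, -0.4, -0.6]
gripper_width: 14.7
finger_force: 49.0
```

Call:
step_arm --motion '[{"dx": -0.039,"dy": 0.008,"dz": 0.2,"wx": 0,"wy": 0.139,"wz": 0,"gripper": 0},{"dx": -0.039,"dy": 0.008,"dz": 0.2,"wx": 0,"wy": 0.139,"wz": 0,"gripper": 0},{"dx": -0.039,"dy": 0.008,"dz": 0.2,"wx": 0,"wy": 0.139,"wz": 0,"gripper": 0},{"dx": -0.039,"dy": 0.008,"dz": 0.2,"wx": 0,"wy": 0.139,"wz": 0,"gripper": 0},{"dx": -0.039,"dy": 0.008,"dz": 0.2,"wx": 0,"wy": 0.139,"wz": 0,"gripper": 0}]'

```text
time: 20.6
ee_pos: [451.0, 30.2, 151.3]
orientation: [0.106, 0.971, 0.024, -0.214]
force: [-0.2, 0.3, 0.7]
gripper_width: 14.8
finger_force: 48.8
```

Run:
```python
from h import *
from plan import *
meas(); o=get_obs(); t=o["ee_pos"]; a=-Ro.from_quat(o["orientation"]).apply([0,0,1]); w=wcam()
print("axis",a); P=wproj(w,[t-73.4*a,t+24.6*a,t-83.4*a]); print("bottom,top,virtual mouth",P.round(1))
M=np.array([416.3,39.4,75.75]); print("mouth pred",wproj(w,M))
S=3.5; x0,y0=210,140; im=cv2.resize(w[0][y0:y0+150,x0:x0+225,::-1],None,fx=S,fy=S,interpolation=cv2.INTER_CUBIC)
for p,cl in((P[0],(0,255,0)),(wproj(w,M)[0],(255,0,255))): cv2.circle(im,tuple(np.round((p-[x0,y0]+.5)*S).astype(int)),3,cl,-1)
cv2.imwrite("pics/w6.png",im)
```

```text
t 20.6 pos [451.   30.2 151.3] err [ 0.5 -1.7  0.2] rot 0.18 F [-0.2  0.3  0.7] w 14.8 q [-0.11  0.32  0.17  1.85  0.04  0.09]
axis [ 0.41052078 -0.0913817   0.90726075]
bottom,top,virtual mouth [[319.5 209.5]
 [318.1 274. ]
 [319.6 205.8]]
mouth pred [[321.29976615 204.84794063]]
```

View pics/w6.png

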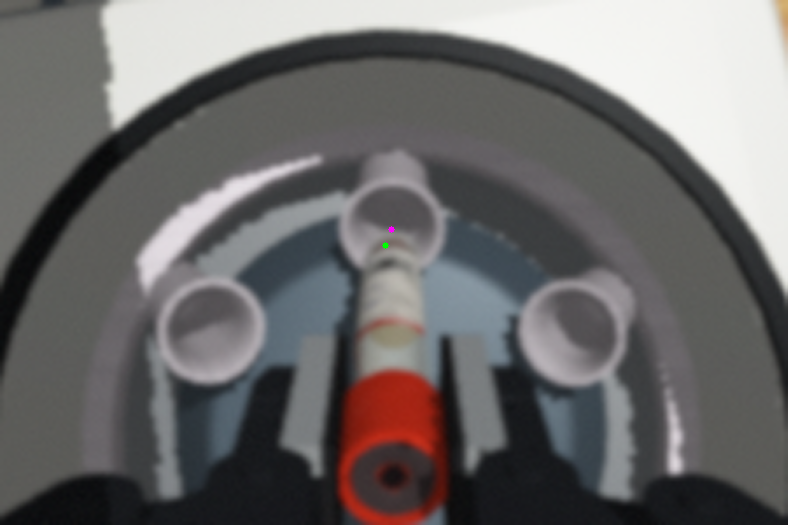

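The tube's tip (390,247) lines up with the sleeve mouth centre (391,227) in column and is about 1 mm short in the outward direction.

Call:
step_arm --motion '[{"dx": 0.005,"dy": 0,"dz": 0.03,"wx": 0,"wy": 0,"wz": 0,"gripper": 0},{"dx": 0.005,"dy": 0,"dz": 0.05,"wx": 0,"wy": 0,"wz": 0,"gripper": 0},{"dx": 0.005,"dy": 0,"dz": 0.075,"wx": 0,"wy": 0,"wz": 0,"gripper": 0},{"dx": 0.005,"dy": 0,"dz": 0.1,"wx": 0,"wy": 0,"wz": 0,"gripper": 0},{"dx": 0.005,"dy": 0,"dz": 0.12,"wx": 0,"wy": 0,"wz": 0,"gripper": 0}]'

```text
time: 21.28
ee_pos: [436.5, 34.1, 123.4]
orientation: [0.105, 0.971, 0.024, -0.216]
force: [-0.6, -0.3, 0.6]
gripper_width: 14.7
finger_force: 48.8
```

Call:
step_arm --motion '[{"dx": 0,"dy": 0,"dz": 0.025,"wx": 0,"wy": 0,"wz": 0,"gripper": 0},{"dx": 0,"dy": 0,"dz": 0.05,"wx": 0,"wy": 0,"wz": 0,"gripper": 0},{"dx": 0,"dy": 0,"dz": 0.075,"wx": 0,"wy": 0,"wz": 0,"gripper": 0},{"dx": 0,"dy": 0,"dz": 0.1,"wx": 0,"wy": 0,"wz": 0,"gripper": 0},{"dx": 0,"dy": 0,"dz": 0.12,"wx": 0,"wy": 0,"wz": 0,"gripper": 0}]'

```text
time: 21.9
ee_pos: [424.2, 36.8, 96.4]
orientation: [0.105, 0.971, 0.024, -0.215]
force: [-1.2, 0.1, -0.1]
gripper_width: 14.2
finger_force: 48.8
```

Call:
step_arm --motion '[{"dx": 0,"dy": 0,"dz": 0.01,"wx": 0,"wy": 0,"wz": 0,"gripper": 0},{"dx": 0,"dy": 0,"dz": 0.016,"wx": 0,"wy": 0,"wz": 0,"gripper": 0},{"dx": 0,"dy": 0,"dz": 0.022,"wx": 0,"wy": 0,"wz": 0,"gripper": 0},{"dx": 0,"dy": 0,"dz": 0.026,"wx": 0,"wy": 0,"wz": 0,"gripper": 0},{"dx": 0,"dy": 0,"dz": 0.026,"wx": 0,"wy": 0,"wz": 0,"gripper": 0}]'

```text
time: 22.52
ee_pos: [422.6, 37.2, 91.7]
orientation: [0.105, 0.971, 0.024, -0.214]
force: [1.7, -1.6, 4.3]
gripper_width: 14.3
finger_force: 49.2
```

Call:
step_arm --motion '[{"dx": 0,"dy": 0,"dz": 0.006,"wx": 0,"wy": 0,"wz": 0,"gripper": 0},{"dx": 0,"dy": 0,"dz": 0.006,"wx": 0,"wy": 0,"wz": 0,"gripper": 0},{"dx": 0,"dy": 0,"dz": 0.006,"wx": 0,"wy": 0,"wz": 0,"gripper": 0.4},{"dx": 0,"dy": 0,"dz": 0.006,"wx": 0,"wy": 0,"wz": 0,"gripper": 0.4},{"dx": 0,"dy": 0,"dz": 0.002,"wx": 0,"wy": 0,"wz": 0,"gripper": 0.4}]'

```text
time: 23.15
ee_pos: [420.8, 37.5, 89.8]
orientation: [0.105, 0.97, 0.024, -0.216]
force: [0.5, -0.4, 0.1]
gripper_width: 34.0
finger_force: 0.0
```

Call:
step_arm --motion '[{"dx": 0,"dy": 0,"dz": -0.04,"wx": 0,"wy": 0,"wz": 0,"gripper": 0.4},{"dx": 0,"dy": 0,"dz": -0.1,"wx": 0,"wy": 0,"wz": 0,"gripper": 0.4},{"dx": 0,"dy": 0,"dz": -0.16,"wx": 0,"wy": 0,"wz": 0,"gripper": 0.4},{"dx": 0,"dy": 0,"dz": -0.22,"wx": 0,"wy": 0,"wz": 0,"gripper": 0.4},{"dx": 0,"dy": 0,"dz": -0.24,"wx": 0,"wy": 0,"wz": 0,"gripper": 0.4}]'

```text
time: 23.78
ee_pos: [447.4, 31.8, 145.9]
orientation: [0.105, 0.971, 0.024, -0.214]
force: [-0.1, 0.7, 0.0]
gripper_width: 34.6
finger_force: 0.0
```

Run:
```python
from h import *
from plan import *
o=get_obs(); print(o["time"],o["ee_pos"],o["force"],o["gripper_width"]); w=wcam(); import pickle; pickle.dump(w,open("w7.pkl","wb"))
for col in("red","blue"):
    m=colmask(w[0],col,(250,100,400,400)); n,l,s,c=cv2.connectedComponentsWithStats(m.astype(np.uint8)); print(col,[(s[i]/4).round(1).tolist() for i in range(1,n) if s[i][4]>800])
def st(m): ys,xs=np.nonzero(m); print((xs.min()/4,xs.max()/4,ys.min()/4,ys.max()/4),m.sum()/16)
c=np.array([465.5,28.7,25]); 
th=2.927;u=np.array([np.cos(th),np.sin(th),0])
for le in(.4363,.47):
  for up in (0,5):
    s,k=np.sin(le),np.cos(le); a=-s*u+[0,0,k]; print(le,up); st(capmask(w,c+74*u+a*up,a))
print([ (round(d["conf"],2),d["extent"]) for d in outline_of("fresh_tube","wrist")[:3]])
```

```text
23.775 [447.36345808  31.75884608 145.91258059] [-0.07909684  0.6643586   0.03431454] 34.55971339596509
red [[250.0, 123.0, 17.0, 15.0, 839.0], [310.0, 213.0, 23.0, 31.0, 1541.0]]
blue [[307.0, 309.0, 26.0, 27.0, 2123.5]]
0.4363 0
(np.float64(309.0), np.float64(332.5), np.float64(209.0), np.float64(239.5)) 592.625
0.4363 5
(np.float64(308.75), np.float64(332.75), np.float64(211.25), np.float64(242.5)) 623.875
0.47 0
(np.float64(309.0), np.float64(332.5), np.float64(212.75), np.float64(243.5)) 604.8125
0.47 5
(np.float64(308.75), np.float64(332.75), np.float64(215.0), np.float64(246.75)) 636.0
[]
```

Call:
step_arm --motion '[{"dx": -0.01,"dy": 0,"dz": 0,"wx": 0,"wy": 0,"wz": 0,"gripper": 0},{"dx": -0.01,"dy": 0,"dz": 0,"wx": 0,"wy": 0,"wz": 0,"gripper": 0},{"dx": -0.01,"dy": 0,"dz": 0.06,"wx": 0,"wy": 0,"wz": 0,"gripper": 0},{"dx": -0.01,"dy": 0,"dz": 0.1,"wx": 0,"wy": 0,"wz": 0,"gripper": 0},{"dx": -0.01,"dy": 0,"dz": 0.125,"wx": 0,"wy": 0,"wz": 0,"gripper": 0}]'

```text
time: 24.5
ee_pos: [434.9, 34.4, 114.7]
orientation: [0.105, 0.97, 0.024, -0.216]
force: [-0.4, 0.1, -0.2]
gripper_width: -0.0
finger_force: 0.0
```

Call:
step_arm --motion '[{"dx": 0,"dy": 0,"dz": 0.004,"wx": 0,"wy": 0,"wz": 0,"gripper": 0},{"dx": 0,"dy": 0,"dz": 0.008,"wx": 0,"wy": 0,"wz": 0,"gripper": 0},{"dx": 0,"dy": 0,"dz": 0.012,"wx": 0,"wy": 0,"wz": 0,"gripper": 0},{"dx": 0,"dy": 0,"dz": 0.015,"wx": 0,"wy": 0,"wz": 0,"gripper": 0},{"dx": 0,"dy": 0,"dz": 0.015,"wx": 0,"wy": 0,"wz": 0,"gripper": 0}]'

```text
time: 25.12
ee_pos: [435.2, 34.4, 113.6]
orientation: [0.105, 0.971, 0.024, -0.214]
force: [1.7, -0.4, 7.0]
gripper_width: 0.1
finger_force: 3.1
```

Run:
```python
import numpy as np
from scipy.optimize import least_squares,fsolve
D=np.array([[.0487,.0976,524.4,230.1],[.28,.45,603.2,275.3],[-.18,-.17,442.4,200.9],[-.06,.01,482.5,239.7],[-.01,-.18,501.4,117.6],[.33,.46,622.9,252.1],[.38,.49,645.9,234.5]])
def fk(p,j2,j3): L1,L2,b,r0,h=p; return r0+L1*np.sin(j2)+L2*np.cos(j3-j2+b), h+L1*np.cos(j2)+L2*np.sin(j3-j2+b)
s=least_squares(lambda p: np.r_[fk(p,D[:,0],D[:,1])[0]-D[:,2],fk(p,D[:,0],D[:,1])[1]-D[:,3]],[350,380,-.2,50,0]); print(s.x,s.fun.round(1))
for r,z in[(600,360),(690,350),(680,345),(680,280),(640,300),(690,275),(560,220),(450,180),(390,150)]:
    q,_,ok,_=fsolve(lambda q:np.array(fk(s.x,*q))-[r,z],[.3,.4],full_output=1); print(r,z,q.round(2),"q4",round(np.pi/2-q[0]+q[1],2),ok)
```

```text
[ 3.78967660e+02  5.15247838e+02  4.25731436e-02 -5.81143259e+00
 -1.96441931e+02] [ 1.3 -0.6 -1.5  1.   0.1  1.7 -1.9 -1.   1.2  2.6  0.  -0.6 -1.5 -0.7]
600 360 [0.35 0.71] q4 1.93 1
690 350 [0.73 1.23] q4 2.07 1
680 345 [0.65 1.09] q4 2.01 1
680 280 [0.53 0.79] q4 1.82 1
640 300 [0.41 0.67] q4 1.82 1
690 275 [0.57 0.82] q4 1.83 1
560 220 [0.14 0.18] q4 1.61 1
450 180 [-0.16 -0.2 ] q4 1.53 1
390 150 [-0.32 -0.39] q4 1.5 1
```

Run:
```python
from plan import *
o=get_obs(); T=tool(2.927,.4363,-.2146); a=-T.apply([0,0,1])
json.dump([(o["ee_pos"]-3*a).tolist(),T.as_quat().tolist()],open("cmd.json","w"))
U=tool(np.pi)
go([(o["ee_pos"]+55*a,T,1),([480,28,260],U,1),([560,28,355],U,1),([688,28,355],U,1),([688,28,268],U,1)])
H=np.array([576,92.])
def tcp(th,s=185): return H+s*np.array([-np.cos(th),np.sin(th)])+42*np.array([np.sin(th),np.cos(th)])+[11,0]
prev=np.array([688,268.]); th=1.75
for call in range(6):
    rows=[]
    for i in range(5):
        t=max(0,1.82-.07*(call*5+i+1)); q=tcp(t); rows.append((round(-(q[0]-prev[0])/250,3),round(-(q[1]-prev[1])/250,3)))
    prev=prev-np.array(rows[-1])*250; print(round(t,2),rows,prev.round(0))
```

```text
[0.0, -0.0, -0.232] [0.0, 0.0, 0.0] | mm/row 12 deg/row 0.0
[0.084, 0.013, -0.387] [0.015, -0.138, -0.067] | mm/row 20 deg/row 5.5
[-0.32, 0.0, -0.38] [-0.0, -0.0, -0.0] | mm/row 25 deg/row 0.0
[-0.512, 0.0, -0.001] [-0.0, -0.0, -0.0] | mm/row 26 deg/row 0.0
[-0.0, 0.0, 0.348] [-0.0, -0.0, -0.0] | mm/row 17 deg/row 0.0
-> [688.   27.9 268.1]
1.47 [(np.float64(0.107), np.float64(0.006)), (np.float64(0.156), np.float64(-0.013)), (np.float64(0.207), np.float64(-0.029)), (np.float64(0.259), np.float64(-0.041)), (np.float64(0.311), np.float64(-0.049))] [610. 280.]
1.12 [(np.float64(0.053), np.float64(-0.005)), (np.float64(0.106), np.float64(-0.006)), (np.float64(0.159), np.float64(-0.003)), (np.float64(0.212), np.float64(0.004)), (np.float64(0.264), np.float64(0.014))] [544. 277.]
0.77 [(np.float64(0.051), np.float64(0.014)), (np.float64(0.102), np.float64(0.031)), (np.float64(0.151), np.float64(0.052)), (np.float64(0.198), np.float64(0.076)), (np.float64(0.243), np.float64(0.103))] [484. 251.]
0.42 [(np.float64(0.044), np.float64(0.031)), (np.float64(0.085), np.float64(0.064)), (np.float64(0.124), np.float64(0.101)), (np.float64(0.16), np.float64(0.14)), (np.float64(0.193), np.float64(0.181))] [435. 206.]
0.07 [(np.float64(0.031), np.float64(0.043)), (np.float64(0.058), np.float64(0.089)), (np.float64(0.082), np.float64(0.136)), (np.float64(0.102), np.float64(0.185)), (np.float64(0.119), np.float64(0.236))] [406. 147.]
0 [(np.float64(0.014), np.float64(0.051)), (np.float64(0.014), np.float64(0.051)), (np.float64(0.014), np.float64(0.051)), (np.float64(0.014), np.float64(0.051)), (np.float64(0.014), np.float64(0.051))] [402. 134.]
```

Call:
step_arm --motion '[{"dx": 0,"dy": 0,"dz": -0.05,"wx": 0,"wy": 0,"wz": 0,"gripper": 0},{"dx": 0,"dy": 0,"dz": -0.12,"wx": 0,"wy": 0,"wz": 0,"gripper": 0},{"dx": 0,"dy": 0,"dz": -0.232,"wx": 0,"wy": 0,"wz": 0,"gripper": 0},{"dx": 0,"dy": 0,"dz": -0.232,"wx": 0,"wy": 0,"wz": 0,"gripper": 0},{"dx": 0,"dy": 0,"dz": -0.232,"wx": 0,"wy": 0,"wz": 0,"gripper": 0}]'

```text
time: 25.75
ee_pos: [458.0, 29.3, 164.0]
orientation: [0.105, 0.971, 0.024, -0.216]
force: [-0.5, 0.3, -0.6]
gripper_width: 0.4
finger_force: 0.0
```

Call:
step_arm --motion '[{"dx": 0.084,"dy": 0.013,"dz": -0.387,"wx": 0.015,"wy": -0.138,"wz": -0.067,"gripper": 0},{"dx": 0.084,"dy": 0.013,"dz": -0.387,"wx": 0.015,"wy": -0.138,"wz": -0.067,"gripper": 0},{"dx": 0.084,"dy": 0.013,"dz": -0.387,"wx": 0.015,"wy": -0.138,"wz": -0.067,"gripper": 0},{"dx": 0.084,"dy": 0.013,"dz": -0.387,"wx": 0.015,"wy": -0.138,"wz": -0.067,"gripper": 0},{"dx": 0.084,"dy": 0.013,"dz": -0.387,"wx": 0.015,"wy": -0.138,"wz": -0.067,"gripper": 0}]'

```text
time: 26.38
ee_pos: [479.5, 27.8, 259.5]
orientation: [0.001, 1.0, 0.0, -0.003]
force: [-0.4, -0.4, 0.5]
gripper_width: -0.1
finger_force: 0.0
```

Call:
step_arm --motion '[{"dx": -0.32,"dy": 0,"dz": -0.38,"wx": 0,"wy": 0,"wz": 0,"gripper": 0},{"dx": -0.32,"dy": 0,"dz": -0.38,"wx": 0,"wy": 0,"wz": 0,"gripper": 0},{"dx": -0.32,"dy": 0,"dz": -0.38,"wx": 0,"wy": 0,"wz": 0,"gripper": 0},{"dx": -0.32,"dy": 0,"dz": -0.38,"wx": 0,"wy": 0,"wz": 0,"gripper": 0},{"dx": -0.32,"dy": 0,"dz": -0.38,"wx": 0,"wy": 0,"wz": 0,"gripper": 0}]'

```text
time: 27.0
ee_pos: [559.2, 27.6, 354.1]
orientation: [0.001, 1.0, 0.0, -0.003]
force: [-0.0, -0.6, 0.3]
gripper_width: 0.4
finger_force: 0.0
```

Run:
```python
from h import *
from plan import *
print(get_obs()["ee_pos"],get_obs()["orientation"],get_obs()["joint_positions"].round(2))
w=wcam(); cv2.imwrite("pics/w8.png",w[0][:,:,::-1])
for n in("fresh_tube","balance_tube"): print(n,[(round(d["conf"],2),d["extent"]) for d in outline_of(n,"wrist")[:2]])
```

```text
[559.15650368  27.55716271 354.0865471 ] [ 1.24453002e-03  9.99994915e-01  2.97388635e-04 -2.92091317e-03] [-0.07  0.23  0.55  1.9   0.   -0.07]
fresh_tube [(0.83, [319.3, 59.7, 333.3, 81.9])]
balance_tube [(0.66, [310.9, 118.1, 319.4, 143.7]), (0.18, [266.2, 44.1, 370.9, 157.9])]
```

Now over the lid's tip and down behind it.

Call:
step_arm --motion '[{"dx": -0.13,"dy": 0,"dz": -0.01,"wx": 0,"wy": 0,"wz": 0,"gripper": 0},{"dx": -0.26,"dy": 0,"dz": -0.01,"wx": 0,"wy": 0,"wz": 0,"gripper": 0},{"dx": -0.38,"dy": 0,"dz": -0.01,"wx": 0,"wy": 0,"wz": 0,"gripper": 0},{"dx": -0.48,"dy": 0,"dz": -0.01,"wx": 0,"wy": 0,"wz": 0,"gripper": 0},{"dx": -0.512,"dy": 0,"dz": -0.01,"wx": 0,"wy": 0,"wz": 0,"gripper": 0}]'

```text
time: 27.78
ee_pos: [688.9, 27.2, 356.5]
orientation: [0.001, 1.0, 0.0, -0.002]
force: [0.4, 0.2, 0.4]
gripper_width: -0.1
finger_force: 0.0
```

Call:
step_arm --motion '[{"dx": 0,"dy": 0,"dz": 0.1,"wx": 0,"wy": 0,"wz": 0,"gripper": 0},{"dx": 0,"dy": 0,"dz": 0.2,"wx": 0,"wy": 0,"wz": 0,"gripper": 0},{"dx": 0,"dy": 0,"dz": 0.29,"wx": 0,"wy": 0,"wz": 0,"gripper": 0},{"dx": 0,"dy": 0,"dz": 0.354,"wx": 0,"wy": 0,"wz": 0,"gripper": 0},{"dx": 0,"dy": 0,"dz": 0.354,"wx": 0,"wy": 0,"wz": 0,"gripper": 0}]'

```text
time: 28.4
ee_pos: [686.5, 27.4, 268.0]
orientation: [0.001, 1.0, 0.0, -0.003]
force: [1.0, 0.0, -0.9]
gripper_width: -0.3
finger_force: 0.0
```

Call:
step_arm --motion '[{"dx": 0.06,"dy": 0,"dz": 0,"wx": 0,"wy": 0,"wz": 0,"gripper": 0},{"dx": 0.11,"dy": 0,"dz": 0,"wx": 0,"wy": 0,"wz": 0,"gripper": 0},{"dx": 0.156,"dy": 0,"dz": -0.01,"wx": 0,"wy": 0,"wz": 0,"gripper": 0},{"dx": 0.207,"dy": 0,"dz": -0.02,"wx": 0,"wy": 0,"wz": 0,"gripper": 0},{"dx": 0.259,"dy": 0,"dz": -0.04,"wx": 0,"wy": 0,"wz": 0,"gripper": 0}]'

```text
time: 29.02
ee_pos: [624.0, 27.8, 281.6]
orientation: [0.001, 1.0, 0.0, 0.001]
force: [3.0, 0.5, -2.1]
gripper_width: -0.1
finger_force: 1.6
```

Run:
```python
from h import *
from plan import meas
import numpy as np
print(get_obs()["force"],get_obs()["ee_pos"])
import lidfit
```

```text
[ 2.97434075  0.50634887 -2.05410889] [623.99864964  27.81676966 281.60188598]
top []
scene [(0.73, [296, 94, 367, 194])]
[(0.948, 121.0, 1.48), (0.954, 118.0, 1.48), (0.957, 118.0, 1.51), (0.959, 115.0, 1.51)]
```

Call:
step_arm --motion '[{"dx": 0.053,"dy": 0,"dz": 0,"wx": 0,"wy": 0,"wz": 0,"gripper": 0},{"dx": 0.106,"dy": 0,"dz": 0,"wx": 0,"wy": 0,"wz": 0,"gripper": 0},{"dx": 0.159,"dy": 0,"dz": 0,"wx": 0,"wy": 0,"wz": 0,"gripper": 0},{"dx": 0.212,"dy": 0,"dz": 0.004,"wx": 0,"wy": 0,"wz": 0,"gripper": 0},{"dx": 0.265,"dy": 0,"dz": 0.01,"wx": 0,"wy": 0,"wz": 0,"gripper": 0}]'

```text
time: 29.85
ee_pos: [558.0, 28.2, 278.0]
orientation: [0.001, 1.0, 0.001, 0.001]
force: [1.7, 1.6, 1.1]
gripper_width: 0.2
finger_force: 1.4
```

Run:
```python
from h import *
print(get_obs()["force"],get_obs()["ee_pos"])
import lidfit
```

```text
[1.73132537 1.56413262 1.09497716] [557.99491158  28.1695793  277.98268595]
top [(0.8, [326, 162, 347, 190])]
[(0.222, 112.0, 1.18), (0.225, 112.0, 1.21), (0.23, 109.0, 1.24), (0.233, 109.0, 1.21)]
scene [(0.94, [276, 105, 362, 196])]
[(0.933, 112.0, 1.15), (0.936, 112.0, 1.18), (0.945, 118.0, 1.15), (0.95, 115.0, 1.15)]
```

Call:
step_arm --motion '[{"dx": 0.056,"dy": 0,"dz": 0.004,"wx": 0,"wy": 0,"wz": 0,"gripper": 0},{"dx": 0.108,"dy": 0,"dz": 0.02,"wx": 0,"wy": 0,"wz": 0,"gripper": 0},{"dx": 0.158,"dy": 0,"dz": 0.036,"wx": 0,"wy": 0,"wz": 0,"gripper": 0},{"dx": 0.208,"dy": 0,"dz": 0.056,"wx": 0,"wy": 0,"wz": 0,"gripper": 0},{"dx": 0.254,"dy": 0,"dz": 0.08,"wx": 0,"wy": 0,"wz": 0,"gripper": 0}]'

```text
time: 30.68
ee_pos: [494.5, 27.7, 257.4]
orientation: [0.001, 1.0, 0.0, -0.0]
force: [1.9, 1.2, 0.5]
gripper_width: -0.2
finger_force: 1.0
```

Call:
step_arm --motion '[{"dx": 0.044,"dy": 0,"dz": 0.028,"wx": 0,"wy": 0,"wz": 0,"gripper": 0},{"dx": 0.088,"dy": 0,"dz": 0.06,"wx": 0,"wy": 0,"wz": 0,"gripper": 0},{"dx": 0.128,"dy": 0,"dz": 0.092,"wx": 0,"wy": 0,"wz": 0,"gripper": 0},{"dx": 0.166,"dy": 0,"dz": 0.128,"wx": 0,"wy": 0,"wz": 0,"gripper": 0},{"dx": 0.204,"dy": 0,"dz": 0.168,"wx": 0,"wy": 0,"wz": 0,"gripper": 0}]'

```text
time: 31.3
ee_pos: [443.1, 27.9, 215.6]
orientation: [0.001, 1.0, 0.0, -0.0]
force: [1.2, 0.3, 0.9]
gripper_width: 0.0
finger_force: 0.7
```

Call:
step_arm --motion '[{"dx": 0.034,"dy": 0,"dz": 0.04,"wx": 0,"wy": 0,"wz": 0,"gripper": 0},{"dx": 0.065,"dy": 0,"dz": 0.083,"wx": 0,"wy": 0,"wz": 0,"gripper": 0},{"dx": 0.092,"dy": 0,"dz": 0.128,"wx": 0,"wy": 0,"wz": 0,"gripper": 0},{"dx": 0.116,"dy": 0,"dz": 0.176,"wx": 0,"wy": 0,"wz": 0,"gripper": 0},{"dx": 0.136,"dy": 0,"dz": 0.224,"wx": 0,"wy": 0,"wz": 0,"gripper": 0}]'

```text
time: 31.92
ee_pos: [408.4, 27.9, 159.1]
orientation: [0.001, 1.0, 0.0, -0.001]
force: [0.4, 1.1, 0.0]
gripper_width: 0.2
finger_force: 0.5
```

Call:
step_arm --motion '[{"dx": 0.006,"dy": 0,"dz": 0.02,"wx": 0,"wy": 0,"wz": 0,"gripper": 0},{"dx": 0.012,"dy": 0,"dz": 0.04,"wx": 0,"wy": 0,"wz": 0,"gripper": 0},{"dx": 0.018,"dy": 0,"dz": 0.06,"wx": 0,"wy": 0,"wz": 0,"gripper": 0},{"dx": 0.024,"dy": 0,"dz": 0.08,"wx": 0,"wy": 0,"wz": 0,"gripper": 0},{"dx": 0.026,"dy": 0,"dz": 0.098,"wx": 0,"wy": 0,"wz": 0,"gripper": 0}]'

```text
time: 32.55
ee_pos: [401.9, 27.9, 135.0]
orientation: [0.001, 1.0, 0.0, -0.001]
force: [-1.5, -0.4, 0.4]
gripper_width: -0.1
finger_force: 0.5
```

Call:
step_arm --motion '[{"dx": 0,"dy": 0,"dz": 0.005,"wx": 0,"wy": 0,"wz": 0,"gripper": 0},{"dx": 0,"dy": 0,"dz": 0.01,"wx": 0,"wy": 0,"wz": 0,"gripper": 0},{"dx": 0,"dy": 0,"dz": 0.015,"wx": 0,"wy": 0,"wz": 0,"gripper": 0},{"dx": 0,"dy": 0,"dz": 0.02,"wx": 0,"wy": 0,"wz": 0,"gripper": 0},{"dx": 0,"dy": 0,"dz": 0.02,"wx": 0,"wy": 0,"wz": 0,"gripper": 0}]'

```text
time: 33.17
ee_pos: [401.7, 27.9, 133.9]
orientation: [0.001, 1.0, -0.0, -0.0]
force: [-7.4, 1.1, 16.6]
gripper_width: -0.2
finger_force: 8.5
```

Call:
step_arm --motion '[{"dx": 0,"dy": 0,"dz": -0.03,"wx": 0,"wy": 0,"wz": 0,"gripper": 0},{"dx": 0,"dy": 0,"dz": -0.15,"wx": 0,"wy": 0,"wz": 0,"gripper": 0},{"dx": 0,"dy": 0,"dz": -0.35,"wx": 0,"wy": 0,"wz": 0,"gripper": 0},{"dx": 0,"dy": 0,"dz": -0.55,"wx": 0,"wy": 0,"wz": 0,"gripper": 0},{"dx": 0,"dy": 0,"dz": -0.7,"wx": 0,"wy": 0,"wz": 0,"gripper": 0}]'

```text
time: 33.8
ee_pos: [402.9, 27.9, 307.3]
orientation: [0.001, 1.0, 0.0, 0.001]
force: [1.1, 0.8, -0.2]
gripper_width: 0.3
finger_force: 0.0
```

Run:
```python
from h import *
print(get_obs()["ee_pos"],get_obs()["force"])
a=wcam()[0]; 
cv2.imwrite("pics/end.png",a[:,:,::-1])
```

```text
[402.92061458  27.85820897 307.31838818] [ 1.11364284  0.84456916 -0.15334224]
```

View pics/end.png

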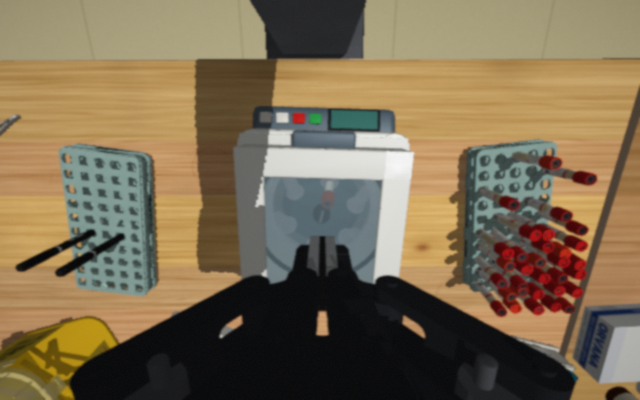

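The lid is flat shut, with the red cap visible through the window at (327,198). The spun tube stands in the near row of the rack at (545,162), and the markers stand at (60,250) and (95,255).

```bash
python3 -c "
from workcell import *
print(job_done())"
```

```text
the job is handed in; nothing more can be done
None
```

I handed the job in at about 34 s of the 72 s limit. By my camera and force checks, the lid is shut, the spun tube stands upright in the near row of the crowded rack, the fresh tube is fully home opposite the balance tube, and the markers are standing; the final verdict was not shown.

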